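# Load two spindle stands with finishing wheels in a shoe-repair shop

### The arm

A 6-joint arm with a two-finger parallel gripper is mounted at the origin on the work surface. World frame = base frame: x ahead of the robot, y to its left, z up, the work surface at z = 0. Lengths are in m, angles in rad, forces in N, time in s.
With the tool pointing down it reaches from about 0.225 to 0.875 m from the base axis. Payload 3.4 kg.
Tool frame: the origin (TCP) lies between the finger pads; the fingertips stand 17 mm ahead of it and the grasp point (between the pads) lies 2 mm behind it; y points along the fingers, z is the direction in which the jaws open and shut, and the axes are right-handed (so a half turn about y gives the same grasp; the last joint's range is limited). The gripper opens to 85 mm and grips with 20 to 120 N. Pads are 22 mm wide; open, the fingers measure 114 mm over their backs; the gripper's body (76 mm by 85 mm) begins 54 mm behind the grasp point. The pads swing forward as they close: fully open they stand 13 mm farther back than shut.
Start: joints at [-1.265, 0.276, 1.505, -0, 1.361, -0.121], TCP at [0.238, -0.523, 0.213] pointing down, gripper open.
Joint ranges: [-2.89, 2.89], [-0.75, 2.08], [0.22, 2.7], [-1.18, 4.32], [0.11, 2.71], [-2.7, 2.7]. Speed limits (rad/s): [2.57, 2.57, 3.14, 3.14, 3.14, 3.14].

### API

Orientations are given as a unit quaternion [w, x, y, z].
In Python, from rig import manip, get_image, camera_model, sign_off, spot_in, silhouettes, spot_point gives the robot as it stands.
- The arm moves only by the tool jog_arm, never from a script. Its argument "targets" is a list of rows, each a list of 3 entries, a list of its own where there are three numbers: the finger opening in m, from 0 to 0.0854, then the shift along the world's x, y, z in m, then the turn about the world's z in rad. In form: [[claw, [x, y, z], spin], ...]. A call has 1 to 10 rows; each row shifts and turns the commanded pose from where the row before left it; what a row does not reach is not made up. A row lasts 1/8 s, in which the tool goes at most 62.5 mm and 10.7 degrees, less where a joint would pass 70% of its speed; a pose out of reach is approached as far as the arm can. A call with a gripper value outside its range is refused whole. The fingers move at their own pace and stop on an object; "force" is the grip in N (left out, the last holds). Time passes only in rows, so rows that do not move let the fingers close. It gives the time, the measured TCP pose, the force and the opening at its end, in the units of the state.
- manip.get_state(): the state, without advancing time (a new reading comes with each control period).
- get_image(name): name is "scene" or "top" or "wrist"; returns (picture, depth): 400x640x3 uint8, red, green, blue; 400x640 float32, m along the optical axis (not along the pixel's ray), 0 where there is no reading.
- camera_model(name): a dict with "mtx" (3x3 intrinsics, pixels), "distortion" ([k1, k2, p1, p2, k3] as OpenCV has them; the pictures are not rectified), "world_from_camera" (4x4, takes a point from camera to world coordinates). Camera axes: x right, y up, looking along -z (the intrinsics and any distortion apply to the point x, -y, -z); pixel columns grow to the right and rows downward; lengths in m; the calibration is good to about 2 mm. A picture is of the moment at which its call begins: read the wrist's pose just before it. camera_model takes no time and is no camera call; for the wrist camera it gives the pose at the moment of the call.
- sign_off(): hands the job in, once; it reports no verdict.
Trained networks look in the newest picture that a camera, given by its name, has taken for a name from the list of things; names that differ only in an ending like _2 or _b are one class to them, and where a whole thing is asked for, a point or a joint stands for the part that bears it (a point fixed in the world has none). Each returns a list of dicts, best first, with "score" (0 to 1); they miss things now and then, are a little off and sometimes report something else, mostly with a low value. They report only what shows in the picture. A call takes as long as a camera call. They do not tell look-alikes from the thing itself.
- spot_in(name, camera): "position" ([column, row] in pixels, amid what is visible of it).
- silhouettes(name, camera): "mask" (400x640 bool, what is visible of it) and "position" ([column, row] in pixels, amid what is visible of it).
- spot_point(name, camera): "position" ([column, row] in pixels: a listed point, or the origin of a listed thing).
The state is a dict: "clock": time; "qpos": joint angles; "qd": joint speeds; "effort": joint torques, N m; "position": TCP position; "ee_rot": TCP orientation; "contact_force": force on the tool from outside, world axes, zero at the start; "moment": the same for the moment, N m; "width": finger opening in m.
Only numpy, scipy, OpenCV 4.12 (cv2) and the standard library are available. Lean on these libraries where they do the work, as an engineer would, in place of code of your own. Each camera call takes 0.05 s, during which the arm holds its last target.

### The job

Load the two spindle stands on the bench for the finishing machine. On the red stand put the brown sanding wheel at the bottom and the black bristle brush on top of it; on the blue stand put the green fleece wheel at the bottom and the white felt wheel on top of it. Lower every wheel hub-up over its spindle until it rests fully down, rather than letting it drop, and do not push the hammer, the jar or the polish tin about.

Things in the scene. Friction and masses are not known exactly. Their poses are not given: they have to be found in the camera images.
- sander_mid (a point): Sanding wheel: smooth brown disc with a bare aluminium hub, about 300 g. Lies hub up: disc 80 mm diameter, 16 mm thick, under a round hub 34 mm diameter, 30 mm tall; 20 mm bore through both. Point: on the axis half-way up, 23 mm above the underside; the hub spans 7 mm below to 23 mm above it. Grip the hub across its diameter, fingertips above the disc. z up; yaw means nothing.
- brush_mid (a point): Bristle brush wheel: black disc of bristle tufts with a pale wooden hub, about 200 g. Lies hub up: disc 80 mm diameter, 16 mm thick, under a round hub 34 mm diameter, 30 mm tall; 20 mm bore through both. Point: on the axis half-way up, 23 mm above the underside; the hub spans 7 mm below to 23 mm above it. Grip the hub across its diameter, fingertips above the disc. z up; yaw means nothing.
- fleece_mid (a point): Abrasive fleece wheel: green disc with a yellow hub, about 180 g. Lies hub up: disc 80 mm diameter, 16 mm thick, under a round hub 34 mm diameter, 30 mm tall; 20 mm bore through both. Point: on the axis half-way up, 23 mm above the underside; the hub spans 7 mm below to 23 mm above it. Grip the hub across its diameter, fingertips above the disc. z up; yaw means nothing.
- felt_mid (a point): Felt polishing wheel: off-white disc with a black hub, about 220 g. Lies hub up: disc 80 mm diameter, 16 mm thick, under a round hub 34 mm diameter, 30 mm tall; 20 mm bore through both. Point: on the axis half-way up, 23 mm above the underside; the hub spans 7 mm below to 23 mm above it. Grip the hub across its diameter, fingertips above the disc. z up; yaw means nothing.
- red_seat (a point): Red stand, bolted down: round red base 108 mm diameter, 20 mm high, with an upright steel spindle 14 mm thick. Point: on the spindle axis at the base's top face (z up); the spindle rises 64 mm above it, the last 10 mm tapering to 5 mm. A wheel down on the base has its point 23 mm above this one; one on that wheel's hub, 69 mm.
- blue_seat (a point): Blue stand, bolted down: round blue base 108 mm diameter, 20 mm high, with an upright steel spindle 14 mm thick. Point: on the spindle axis at the base's top face (z up); the spindle rises 64 mm above it, the last 10 mm tapering to 5 mm. A wheel down on the base has its point 23 mm above this one; one on that wheel's hub, 69 mm.
- tin: Bystander: round shoe-polish tin, brass-coloured lid on a dark body, 72 mm diameter, 28 mm high. Origin at the centre of its underside.
- jar: Bystander: amber glass jar with an orange cap, 60 mm diameter, 80 mm high. Origin at the centre of its underside.
- hammer: Bystander: hammer lying flat along its x, about 260 mm long and 26 mm high, handle to -x and head to +x. Origin under the middle of its length.
Mind the look-alikes: they are no part of the job. Leave any purple look-alike of the part that bears brush_mid alone. Of the things that look like the part that bears fleece_mid, the larger one is meant.

How it is judged:
At the end, for the whole second after the job is handed in: Red spindle: sanding wheel on the base, brush wheel on its hub. Blue: fleece wheel on the base, felt wheel on its hub. Each within 8 mm of the spindle axis and 5 mm of its height (23 or 69 mm above the seat), hub up, level within 0.1 rad, released and at rest (under 0.02 m/s) (horizontal distance between each of sander_mid, brush_mid and red_seat below 0.008 m and z of sander_mid in the frame of red_seat between 0.018 and 0.028 m and angle between each of sander_mid, brush_mid, fleece_mid, felt_mid's own z axis and vertical below 0.1 rad and linear speed of each of sander, brush, fleece, felt below 0.02 m/s and z of brush_mid in the frame of red_seat between 0.064 and 0.074 m and horizontal distance between each of fleece_mid, felt_mid and blue_seat below 0.008 m and z of fleece_mid in the frame of blue_seat between 0.018 and 0.028 m and z of felt_mid in the frame of blue_seat between 0.064 and 0.074 m); the robot touches nothing.
It fails at once if a bystander (hammer, jar or polish tin) is moved by more than 25 mm, or the jar or tin tipped by more than 0.4 rad (distance of any of tin, jar, hammer from where it was at the start of the episode above 0.025 m or angle between any of tin, jar's own z axis and vertical above 0.4 rad).
It fails at once if a wheel is dropped: it moves faster than 0.8 m/s (a free fall of about 33 mm) while the fingers do not hold it ((linear speed of sander above 0.8 m/s and contact force between the fingers and sander below 0.2 N) or (linear speed of brush above 0.8 m/s and contact force between the fingers and brush below 0.2 N) or (linear speed of fleece above 0.8 m/s and contact force between the fingers and fleece below 0.2 N) or (linear speed of felt above 0.8 m/s and contact force between the fingers and felt below 0.2 N)).
It also fails if it takes over 118 s, if anything falls off the work surface, if the arm or the gripper's body presses on something with over 40 N, if the wrist force passes 120 N, or if a joint passes its speed limit or range.

## Working session

There is one attempt and no reset: what is moved stays moved. The work goes in short steps, Python scripts to look and compute and a tool call to move; the robot and the scene stay as the last step left them, time stands still between calls to the robot, and variables do not carry over. Pictures are saved under pics/ and viewed, and the job is handed in when it is done.

Besides the shell and the picture viewer there is one more tool, called after "Request:" by a JSON object that holds its "api" and its "payload". jog_arm: Moves the arm, as the interface text tells. Its arguments: {"type":"object","properties":{"targets":{"type":"array","items":{"type":"array"}},"force":{"type":"number"}},"required":["targets"]}

```bash
mkdir -p pics; ls
python3 - <<'E'
from rig import *
import cv2,numpy as np
s=manip.get_state(); print({k:np.round(v,3) for k,v in s.items()})
for n in ["scene","top","wrist"]:
    p,d=get_image(n); cv2.imwrite(f"pics/{n}0.png",p[:,:,::-1]); m=camera_model(n); print(n,np.round(m["mtx"],1).tolist(),np.round(m["distortion"],3),np.round(m["world_from_camera"],3).tolist())
    np.save(f"{n}0.npy",d)
E
```

```text
pics
{'clock': np.float64(0.0), 'qpos': array([-1.265,  0.277,  1.506, -0.   ,  1.361, -0.121]), 'qd': array([-0.   , -0.   , -0.001, -0.002,  0.   ,  0.   ]), 'effort': array([-1.0000e-03, -4.1677e+01, -2.4581e+01,  0.0000e+00,  1.1000e-02,
       -0.0000e+00]), 'position': array([ 0.238, -0.523,  0.213]), 'ee_rot': array([ 0.15 , -0.15 ,  0.692, -0.69 ]), 'contact_force': array([ 0.067,  0.391, -0.332]), 'moment': array([ 0.04 ,  0.018, -0.067]), 'width': np.float64(0.086)}
scene [[379.2, 0.0, 316.6], [0.0, 379.2, 205.2], [0.0, 0.0, 1.0]] [-0.057  0.     0.     0.     0.   ] [[0.193, -0.741, 0.644, 1.189], [0.981, 0.157, -0.113, -0.125], [-0.018, 0.653, 0.757, 0.783], [0.0, 0.0, 0.0, 1.0]]
top [[494.1, 0.0, 315.1], [0.0, 494.1, 198.3], [0.0, 0.0, 1.0]] [-0.091  0.     0.     0.     0.   ] [[-0.017, 0.991, -0.134, 0.387], [-1.0, -0.018, -0.002, -0.021], [-0.004, 0.134, 0.991, 1.392], [0.0, 0.0, 0.0, 1.0]]
wrist [[340.6, 0.0, 324.5], [0.0, 340.6, 202.7], [0.0, 0.0, 1.0]] [-0.003  0.     0.     0.     0.   ] [[0.413, 0.88, 0.236, 0.298], [-0.911, 0.399, 0.105, -0.497], [-0.002, -0.259, 0.966, 0.373], [0.0, 0.0, 0.0, 1.0]]
```

View pics/scene0.png

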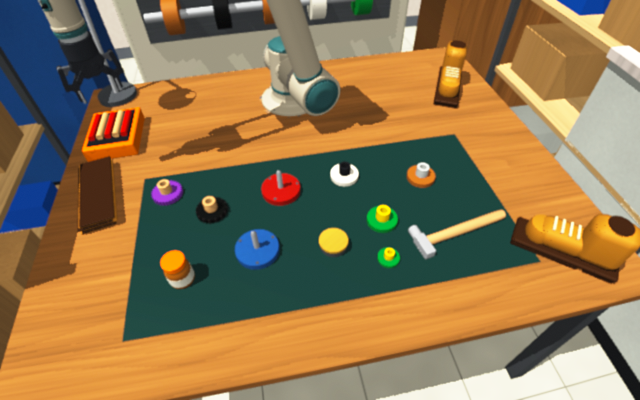

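View pics/top0.png

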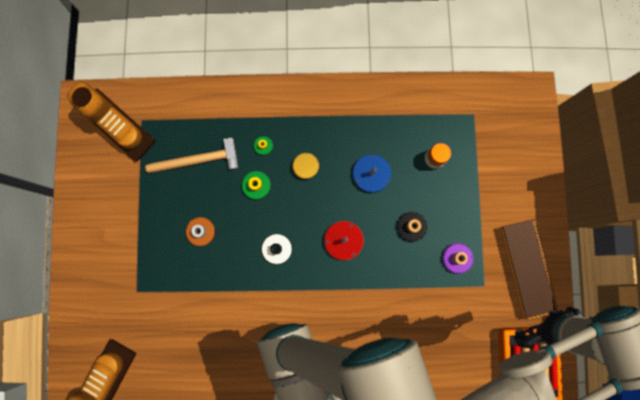

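View pics/wrist0.png

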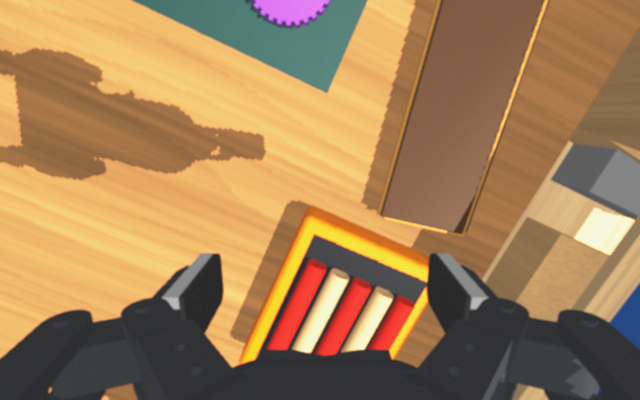

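The top view shows the following at these pixels:
- **Sander:** the brown disc with an aluminium hub at (200,231). Nothing else resembles it.
- **Brush:** the black wheel at (411,226). The purple look-alike is at (458,258).
- **Fleece:** the large green wheel at (256,185). The small look-alike is at (263,145).
- **Felt:** the white wheel at (277,249).
- **Stands:** red at (343,240) and blue at (371,174).
- **Bystanders:** tin at (305,166), jar at (438,155), hammer around (190,160).

Next I measure their positions.

```bash
cat > h.py <<'E'
from rig import *
import cv2,numpy as np
def ray(name,uv,m=None):
    m=m or camera_model(name)
    n=cv2.undistortPoints(np.array(uv,float).reshape(-1,1,2),m["mtx"],np.array(m["distortion"])).reshape(-1,2)
    d=np.c_[n[:,0],-n[:,1],-np.ones(len(n))]; T=m["world_from_camera"]
    return T[:3,3],d@T[:3,:3].T
def at_z(name,uv,z,m=None):
    o,d=ray(name,uv,m); return o+d*((z-o[2])/d[:,2])[:,None]
def cloud(name,dep,m=None):
    v,u=np.mgrid[0:400,0:640]; o,d=ray(name,np.stack([u.ravel(),v.ravel()],1),m)
    P=o+d*dep.reshape(-1,1); P[dep.ravel()<=0]=np.nan; return P.reshape(400,640,3)
def near(P,c,r,z0,z1):
    Q=P.reshape(-1,3); k=(np.hypot(Q[:,0]-c[0],Q[:,1]-c[1])<r)&(Q[:,2]>z0)&(Q[:,2]<z1); return Q[k]
E
python3 - <<'E'
from h import *
for c in ["top","scene"]:
    get_image(c)
    for n,z in [("sander_mid",.023),("brush_mid",.023),("fleece_mid",.023),("felt_mid",.023),("red_seat",.02),("blue_seat",.02),("tin",0),("jar",0),("hammer",0)]:
        for r in spot_point(n,c)[:3]:
            if r["score"]>.2: print(c,n,np.round(r["score"],2),np.round(r["position"],1),np.round(at_z(c,r["position"],z)[0],4))
print(manip.get_state()["clock"])
E
```

```text
top sander_mid 0.69 [199.  232.4] [0.4819 0.3066 0.023 ]
top brush_mid 0.91 [458.5 257.2] [ 0.4003 -0.4134  0.023 ]
top brush_mid 0.81 [413.2 223.5] [ 0.4965 -0.2906  0.023 ]
top fleece_mid 0.7 [263.5 144.2] [0.73   0.1255 0.023 ]
top fleece_mid 0.66 [256.  186.2] [0.6094 0.1468 0.023 ]
top felt_mid 0.73 [275.3 247.9] [0.4358 0.0937 0.023 ]
top red_seat 0.88 [346.7 239.7] [ 0.4552 -0.1043  0.02  ]
top blue_seat 0.88 [372.5 175. ] [ 0.636  -0.1818  0.02  ]
top blue_seat 0.24 [276.1 245.1] [0.4436 0.0917 0.02  ]
top tin 0.97 [307.5 165.8] [0.6697 0.0016 0.    ]
top jar 0.58 [433.4 159.6] [ 0.6819 -0.3621  0.    ]
top jar 0.43 [199.4 231. ] [0.4875 0.311  0.    ]
top hammer 0.88 [194.6 162.4] [0.6861 0.3279 0.    ]
scene sander_mid 0.97 [420.7 172.3] [0.4835 0.3031 0.023 ]
scene brush_mid 0.97 [167.1 186.8] [ 0.3889 -0.4103  0.023 ]
scene brush_mid 0.82 [207.9 204.5] [ 0.4805 -0.2963  0.023 ]
scene fleece_mid 0.86 [387.9 256.8] [0.7366 0.1224 0.023 ]
scene fleece_mid 0.59 [378.5 216. ] [0.6126 0.1374 0.023 ]
scene felt_mid 0.95 [345.1 172. ] [0.4374 0.0923 0.023 ]
scene red_seat 0.65 [282.6 186.2] [ 0.4527 -0.0903  0.02  ]
scene red_seat 0.37 [255.6 245.2] [ 0.6368 -0.1822  0.02  ]
scene blue_seat 0.76 [255.3 245.7] [ 0.6381 -0.183   0.02  ]
scene tin 0.77 [331.4 246.4] [0.6646 0.0018 0.    ]
scene jar 0.9 [181.7 280.5] [ 0.6883 -0.3655  0.    ]
scene hammer 0.65 [459.8 229.5] [0.682  0.3377 0.    ]
1.15
```

Run:
```python
from h import *
C={"sander":(200,231),"brush":(411,226),"fleece":(256,185),"felt":(277,249),"red":(343,240),"blue":(371,174),"purple":(458,258),"small":(263,145),"tin":(305,166),"jar":(438,155)}
for c in ["top","scene"]:
    P=cloud(c,np.load(c+"0.npy"))
    for n,uv in C.items():
        c0=at_z("top",uv,.03)[0]
        Q=near(P,c0,.07,.004,.2)
        out=[]
        for a,b in ((.008,.03),(.035,.06),(.06,.1)):
            q=Q[(Q[:,2]>a)&(Q[:,2]<b)]
            if len(q)>5:
                (x,y),r=cv2.minEnclosingCircle(q[:,:2].astype(np.float32)); out.append((len(q),round(x,4),round(y,4),round(r,4),round(float(np.median(q[:,2])),4)))
        print(c,n,out)
```

```text
top sander [(530, 0.4891, 0.319, 0.0613, 0.0164), (94, 0.4841, 0.3063, 0.0178, 0.0454)]
top brush [(592, 0.4882, -0.2929, 0.0678, 0.0158), (93, 0.4888, -0.2879, 0.0171, 0.0459)]
top fleece [(524, 0.6104, 0.1472, 0.0671, 0.0164), (83, 0.6144, 0.1471, 0.0171, 0.0464)]
top felt [(535, 0.4375, 0.0744, 0.0594, 0.016), (80, 0.4334, 0.0908, 0.0168, 0.0454)]
top red [(1131, 0.4584, -0.0883, 0.0614, 0.0201), (22, 0.4532, -0.0966, 0.0067, 0.076)]
top blue [(1079, 0.6368, -0.1743, 0.0685, 0.0201), (10, 0.6419, -0.1781, 0.0071, 0.0472), (23, 0.6414, -0.1788, 0.0067, 0.0771)]
top purple [(586, 0.3928, -0.4075, 0.0654, 0.0158), (99, 0.3991, -0.4137, 0.0179, 0.045)]
top small [(214, 0.7239, 0.1246, 0.067, 0.012)]
top tin [(388, 0.6608, 0.0123, 0.0657, 0.0273)]
top jar [(54, 0.6882, -0.3726, 0.0659, 0.0154), (115, 0.683, -0.3623, 0.0301, 0.0503), (323, 0.6846, -0.3639, 0.0282, 0.0803)]
scene sander [(363, 0.4842, 0.3053, 0.0416, 0.0156), (97, 0.4842, 0.3058, 0.0176, 0.0432)]
scene brush [(479, 0.4894, -0.2915, 0.044, 0.0151), (110, 0.4891, -0.2883, 0.0178, 0.0438)]
scene fleece [(486, 0.6143, 0.1466, 0.0408, 0.0152), (118, 0.6138, 0.1463, 0.0176, 0.0437)]
scene felt [(366, 0.4335, 0.0921, 0.0419, 0.0153), (92, 0.434, 0.0912, 0.0182, 0.0437)]
scene red [(873, 0.4543, -0.0977, 0.0554, 0.0192), (32, 0.456, -0.0987, 0.0062, 0.0478), (35, 0.4538, -0.0978, 0.0076, 0.0733)]
scene blue [(1249, 0.6411, -0.1808, 0.0552, 0.019), (39, 0.6433, -0.1815, 0.0073, 0.0484), (41, 0.6425, -0.181, 0.0066, 0.0731)]
scene purple [(442, 0.3975, -0.4158, 0.0445, 0.0151), (96, 0.3961, -0.4143, 0.0186, 0.0435)]
scene small [(289, 0.7292, 0.1281, 0.0275, 0.0111)]
scene tin [(622, 0.6645, 0.0054, 0.0364, 0.0269)]
scene jar [(143, 0.6849, -0.363, 0.0301, 0.0196), (249, 0.6844, -0.3638, 0.0303, 0.0497), (471, 0.6824, -0.3637, 0.0276, 0.0794)]
```

The networks and depth fits from two cameras agree within about 2 mm, and the sizes and heights match the description. Values in m:

| Item | x | y |
|---|---|---|
| Sander | 0.484 | 0.306 |
| Brush | 0.489 | -0.288 |
| Fleece | 0.614 | 0.147 |
| Felt | 0.434 | 0.0915 |
| Red stand | 0.454 | -0.098 |
| Blue stand | 0.642 | -0.180 |

Before reaching, one close crop to check the choices.

Run:
```python
import cv2
p=cv2.imread("pics/top0.png")[120:300,135:495]; cv2.imwrite("pics/crop0.png",cv2.resize(p,None,fx=2.2,fy=2.2,interpolation=cv2.INTER_CUBIC))
```

```text
(no output)
```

View pics/crop0.png

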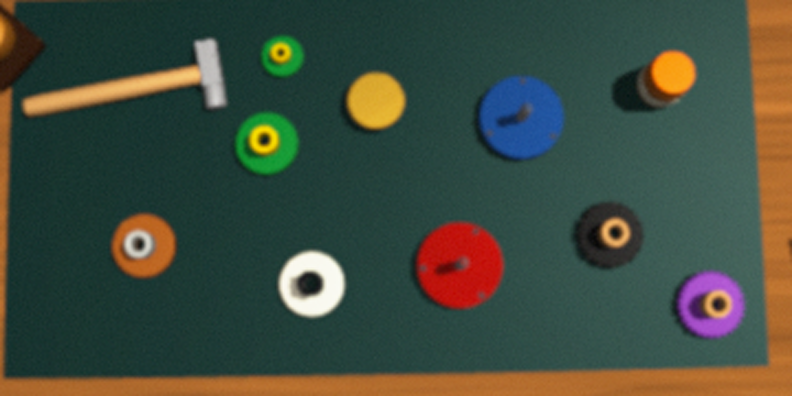

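Request:
{"api": "jog_arm", "payload": {"targets": [[0.085, [0.014, 0.046, 0], 0], [0.085, [0.014, 0.046, 0], 0], [0.085, [0.014, 0.046, 0], 0], [0.085, [0.014, 0.046, 0], 0], [0.085, [0.014, 0.046, 0], 0], [0.085, [0.014, 0.046, 0], 0], [0.085, [0.014, 0.046, 0], 0], [0.085, [0.014, 0.046, 0], 0], [0.085, [0.014, 0.046, 0], 0], [0.085, [0.014, 0.046, 0], 0]], "force": 50}}

```text
clock: 2.4
position: [0.3784, -0.062, 0.2138]
ee_rot: [-0.15, 0.149, -0.691, 0.691]
contact_force: [0.6, -0.4, -0.3]
width: 0.0852
```

The crop confirms the choices: the large green wheel at (265,142), the black brush at (610,235) rather than the purple one, the white wheel at (312,284) and the brown one at (143,245). I continue to the sander.

Request:
{"api": "jog_arm", "payload": {"targets": [[0.085, [0.0132, 0.046, -0.005], 0], [0.085, [0.0132, 0.046, -0.01], 0], [0.085, [0.0132, 0.046, -0.01], 0], [0.085, [0.0132, 0.046, -0.01], 0], [0.085, [0.0132, 0.046, -0.01], 0], [0.085, [0.0132, 0.046, -0.01], 0], [0.085, [0.0132, 0.046, -0.01], 0], [0.085, [0.0132, 0.046, 0], 0], [0.085, [0, 0, 0], 0]]}}

```text
clock: 3.52
position: [0.4845, 0.3076, 0.148]
ee_rot: [0.151, -0.151, 0.691, -0.69]
contact_force: [-0.4, 0.1, -0.4]
width: 0.0852
```

```bash
cat > w.py <<'E'
from h import *
import sys
s=manip.get_state(); m=camera_model("wrist"); p,d=get_image("wrist"); cv2.imwrite("pics/%s.png"%sys.argv[1],p[:,:,::-1])
P=cloud("wrist",d,m); z0=float(sys.argv[2]); c=[float(sys.argv[3]),float(sys.argv[4])]
print(np.round(s["position"],4), s["clock"])
for a,b in ((z0-.006,z0+.006),):
    q=near(P,c,.05,a,b); (x,y),r=cv2.minEnclosingCircle(q[:,:2].astype(np.float32)); print(len(q),x,y,r,np.median(q[:,2]))
E
python3 w.py w1 .046 .484 .306
```

```text
[0.4845 0.3076 0.148 ] 3.525
943 0.4838375151157379 0.304826557636261 0.017045535147190094 0.045757061513281794
```

View pics/w1.png

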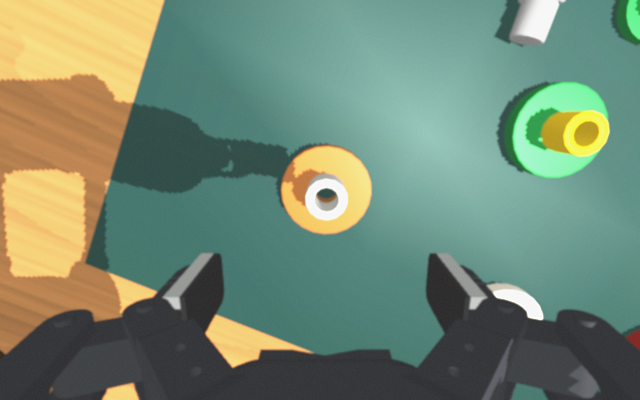

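The wrist view shows the brown disc at (326,190), with the hub at (326,198) centred between the jaws. The wrist measurement is (0.4838, 0.3055±1 mm), which agrees with the earlier values. I descend and grip.

Request:
{"api": "jog_arm", "payload": {"targets": [[0.085, [-0.0006, -0.002, -0.03], 0], [0.085, [0, 0, -0.03], 0], [0.085, [0, 0, -0.03], 0], [0.085, [0, 0, -0.019], 0], [0.085, [0, 0, 0], 0], [0.03, [0, 0, 0], 0], [0.03, [0, 0, 0], 0], [0.03, [0, 0, 0], 0], [0.03, [0, 0, 0], 0], [0.03, [0, 0, 0], 0]], "force": 50}}

```text
clock: 4.82
position: [0.483, 0.3026, 0.0396]
ee_rot: [-0.15, 0.15, -0.691, 0.691]
contact_force: [0.2, -0.1, 0.3]
width: 0.0297
```

The width reads 0.0297, which is less than the 34 mm hub, so I look.

```bash
python3 w.py w2 .046 .484 .306
```

```text
[0.483  0.3026 0.0396] 4.825
2426 0.48418521881103516 0.3048033118247986 0.017083054408431053 0.04577562928842757
```

View pics/w2.png

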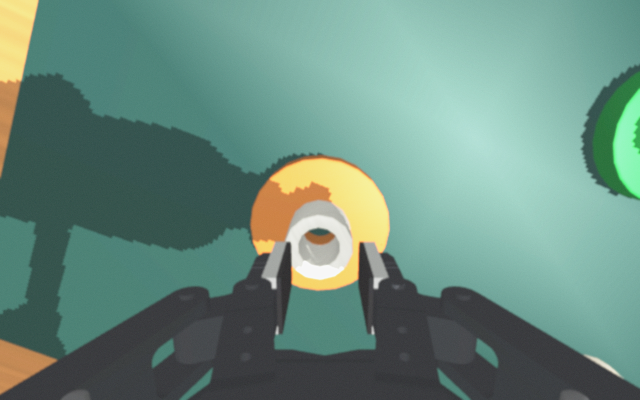

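Run:
```python
from h import *
s=manip.get_state(); m=camera_model("wrist"); p,d=get_image("wrist"); P=cloud("wrist",d,m)
print(np.round(s["position"],4),s["width"],s["clock"])
j=np.array([.415,-.91,0]); k=np.array([.91,.415,0]); t=s["position"]
for u,v in [(282,245),(286,250),(288,262),(285,290),(280,325),(278,250),(270,285),(362,245),(366,250),(372,262),(375,290),(375,325),(380,285),(319,275),(290,248),(349,248),(322,210)]:
    q=P[v,u]-t; print((u,v),np.round([q@j*1000,q@k*1000,q[2]*1000],1),np.round(P[v,u],3),p[v,u])
```

```text
[0.483  0.3026 0.0395] 0.029994608104408026 4.875
(282, 245) [-16.5  11.4  27. ] [0.487 0.322 0.066] [164 166 164]
(286, 250) [-14.2  11.2  32. ] [0.487 0.32  0.071] [56 56 57]
(288, 262) [-13.7   5.6  31.3] [0.482 0.317 0.071] [47 48 49]
(285, 290) [-13.6   0.1  44.4] [0.478 0.315 0.084] [50 48 49]
(280, 325) [-14.3  -7.2  55.7] [0.471 0.313 0.095] [71 69 71]
(278, 250) [-17.4  11.6  32.8] [0.486 0.323 0.072] [166 168 165]
(270, 285) [-16.1  11.8  61.8] [0.487 0.322 0.101] [80 82 84]
(362, 245) [17.1 11.7 27.9] [0.501 0.292 0.067] [53 56 54]
(366, 250) [18.2 11.5 32.7] [0.501 0.291 0.072] [144 146 143]
(372, 262) [19.  11.5 44.2] [0.501 0.29  0.084] [165 167 163]
(375, 290) [18.4  7.4 57.3] [0.497 0.289 0.097] [68 68 71]
(375, 325) [18.  -2.5 62.6] [0.488 0.285 0.102] [56 57 58]
(380, 285) [19.  12.4 63.2] [0.502 0.29  0.103] [58 59 63]
(319, 275) [ -1.4 -13.2   6. ] [0.47  0.298 0.045] [247 247 247]
(290, 248) [-13.6   8.1  22.3] [0.485 0.318 0.062] [99 99 96]
(349, 248) [13.3  1.3  6.1] [0.49  0.291 0.046] [231 232 226]
(322, 210) [ 0.2 17.9 -3.1] [0.499 0.31  0.036] [185 186 178]
```

The wrist depth puts the pad tips well above the hub, at about z = 0.062. I check this against the scene camera before relying on either.

Run:
```python
from h import *
p,d=get_image("scene"); P=cloud("scene",d)
cv2.imwrite("pics/s3.png",cv2.resize(p[60:220,330:510,::-1],None,fx=4,fy=3.75,interpolation=cv2.INTER_CUBIC)[:600,:720])
s=manip.get_state(); t=s["position"]; print(t,s["ee_rot"],s["qpos"])
j=np.array([.415,-.91,0]); k=np.array([.91,.415,0])
for v in range(120,190,4):
    print(v,[tuple(np.round([(P[v,u]-t)@j*1000,(P[v,u]-t)@k*1000,P[v,u,2]*1000]).astype(int)) for u in range(400,446,6)])
```

```text
[0.48298555 0.302564   0.03941287] [-0.14975682  0.14981986 -0.69101159  0.69110772] [ 4.37641787e-01  4.17162193e-01  1.76345496e+00 -1.37512165e-04
  9.61092651e-01  1.58161718e+00]
120 [(np.int64(-146), np.int64(-230), np.int64(3)), (np.int64(-166), np.int64(-222), np.int64(-1)), (np.int64(-181), np.int64(-208), np.int64(1)), (np.int64(30), np.int64(-26), np.int64(203)), (np.int64(40), np.int64(0), np.int64(223)), (np.int64(36), np.int64(14), np.int64(229)), (np.int64(-9223372036854775808), np.int64(-9223372036854775808), np.int64(-9223372036854775808)), (np.int64(14), np.int64(32), np.int64(230))]
124 [(np.int64(-134), np.int64(-218), np.int64(0)), (np.int64(-151), np.int64(-206), np.int64(-1)), (np.int64(-163), np.int64(-191), np.int64(3)), (np.int64(34), np.int64(-20), np.int64(196)), (np.int64(39), np.int64(2), np.int64(211)), (np.int64(35), np.int64(16), np.int64(218)), (np.int64(24), np.int64(25), np.int64(218)), (np.int64(13), np.int64(34), np.int64(219))]
128 [(np.int64(-119), np.int64(-202), np.int64(-1)), (np.int64(-135), np.int64(-190), np.int64(0)), (np.int64(-151), np
[... 5058 characters left out ...]
), np.int64(-3), np.int64(3)), (np.int64(36), np.int64(7), np.int64(3)), (np.int64(28), np.int64(21), np.int64(9)), (np.int64(19), np.int64(35), np.int64(15)), (np.int64(3), np.int64(43), np.int64(12)), (np.int64(-20), np.int64(47), np.int64(2)), (np.int64(-37), np.int64(56), np.int64(-1))]
188 [(np.int64(72), np.int64(-4), np.int64(-1)), (np.int64(59), np.int64(7), np.int64(0)), (np.int64(45), np.int64(17), np.int64(0)), (np.int64(31), np.int64(27), np.int64(0)), (np.int64(18), np.int64(37), np.int64(1)), (np.int64(5), np.int64(48), np.int64(1)), (np.int64(-7), np.int64(59), np.int64(3)), (np.int64(-23), np.int64(67), np.int64(0))]<stdin>:7: RuntimeWarning: invalid value encountered in cast
```

View pics/s3.png

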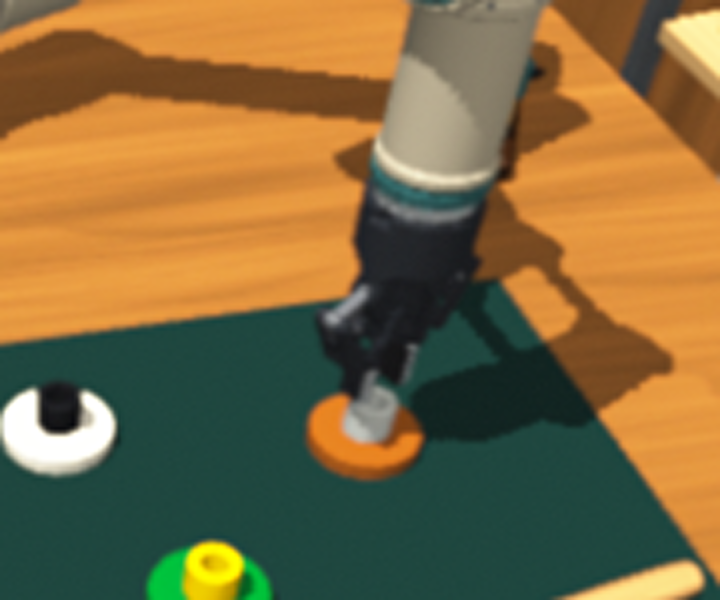

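Both cameras agree that the pads really sit above the hub, with tips at about z = 0.061 while the reported TCP z is 0.039. The tips are therefore about 22 mm above the reported TCP instead of 17 mm below it. I measure the tip height more exactly.

```bash
cat > tip.py <<'E'
from h import *
def tips(name="wrist"):
    s=manip.get_state(); m=camera_model(name); p,d=get_image(name); P=cloud(name,d,m).reshape(-1,3); t=s["position"]
    j=np.array([.415,-.91,0]); k=np.array([.91,.415,0]); q=P-t; a,b,z=q@j,q@k,q[:,2]
    print("tcp",np.round(t,4),"w",round(float(s["width"]),4),"t",s["clock"],"F",np.round(s["contact_force"],1))
    for sg in (-1,1):
        w=float(s["width"])/2
        for b0 in (-11,-7,-3,1,5,9):
            sel=(a*sg>w-.004)&(a*sg<w+.02)&(b>b0/1e3)&(b<(b0+4)/1e3)&(z>-.03)&(z<.1)
            zz=np.sort(P[sel,2]); print(sg,b0,len(zz),np.round(zz[:3],4) , np.histogram(zz,bins=np.arange(0,.1,.01))[0])
    return p
if __name__=="__main__": tips()
E
python3 tip.py
```

```text
tcp [0.483  0.3026 0.0394] w 0.0302 t 4.975 F [-0.  -0.2  0.9]
-1 -11 337 [0.0148 0.0148 0.015 ] [ 0 76  0  0 37  0 17 25 28]
-1 -7 523 [0.0144 0.0147 0.0148] [  0 140   0   0  61   1  25  21  33]
-1 -3 638 [0.0148 0.0149 0.0151] [  0 169   5   8  62   6  24  26  33]
-1 1 707 [0.0145 0.0146 0.0148] [  0 188   1   1  67   8  19  23  39]
-1 5 1546 [0.0148 0.0149 0.0149] [  0 217   4   5 100   4  81 177 160]
-1 9 2287 [0.0147 0.0148 0.0148] [  0 243  11  19  82   0 135 182 236]
1 -11 224 [0.0148 0.0149 0.0151] [ 0 84  0  0  4  0 19 24 27]
1 -7 434 [0.0145 0.0147 0.0148] [  0 183   0   0  32   2  25  23  33]
1 -3 537 [0.014  0.014  0.0145] [  0 214   0   0  56   6  20  22  38]
1 1 602 [0.0144 0.0145 0.0146] [  0 228   0   0  60   9  20  28  31]
1 5 1250 [0.0148 0.0148 0.0149] [  0 246   9  10  66   4  83 175 157]
1 9 2287 [0.0143 0.0145 0.0147] [  0 284  15  18  29   0 130 191 230]
```

The tips are at about 0.059, so the true tool sits about 37 mm above the reported TCP, while xy agrees. I open, descend partway and check.

Request:
{"api": "jog_arm", "payload": {"targets": [[0.065, [0.0005, 0.001, 0], 0], [0.065, [0.0005, 0.001, 0], 0], [0.065, [0, 0, 0], 0], [0.065, [0, 0, -0.01], 0], [0.065, [0, 0, -0.01], 0], [0.065, [0, 0, -0.007], 0], [0.065, [0, 0, 0], 0]]}}

```text
clock: 5.9
position: [0.4833, 0.3042, 0.0114]
ee_rot: [-0.149, 0.15, -0.691, 0.691]
contact_force: [0.1, 0.1, 0.4]
width: 0.0649
```

```bash
python3 tip.py; python3 w.py w4 .046 .484 .306
```

```text
tcp [0.4833 0.3042 0.0114] w 0.0649 t 5.9 F [0.1 0.1 0.4]
-1 -11 586 [0.0008 0.0011 0.0011] [  4 107   0  10  46  57  44   0  78]
-1 -7 937 [-0.0005 -0.0001 -0.0001] [ 59 112   0  21  51  67  72   0 257]
-1 -3 1033 [-0.0003 -0.0003 -0.0002] [107 107   0  18  56  69  79  16 313]
-1 1 1270 [-0.0008 -0.0007 -0.0002] [117 170   0  21  56  72  90  70 310]
-1 5 2282 [-0.0005 -0.0005 -0.0004] [137 167   0  23 124 202 178 231 768]
-1 9 3269 [-0.0008 -0.0004 -0.0004] [156 155   0  11 194 250 315 357 840]
1 -11 328 [0.0142 0.0146 0.0146] [  0 137   0  13  45  60  42   0  17]
1 -7 769 [-0.0003 -0.0002 -0.0002] [ 54 148   0  20  52  68  74   0 270]
1 -3 960 [-0.0013 -0.0007 -0.0003] [115 159   0  24  57  64  84  15 319]
1 1 1049 [-0.0004 -0.0004 -0.0003] [129 163   0  19  52  72  86  81 313]
1 5 1690 [-0.0013 -0.0007 -0.0003] [144 161   0  21 132 200 178 193 571]
1 9 2453 [-0.001  -0.0008 -0.0006] [160 150   0  11 190 254 317 360 766]
[0.4838 0.3044 0.0119] 5.95
4918 0.49081695079803467 0.3062681257724762 0.04632614925503731 0.04581185371916603
```

View pics/w4.png

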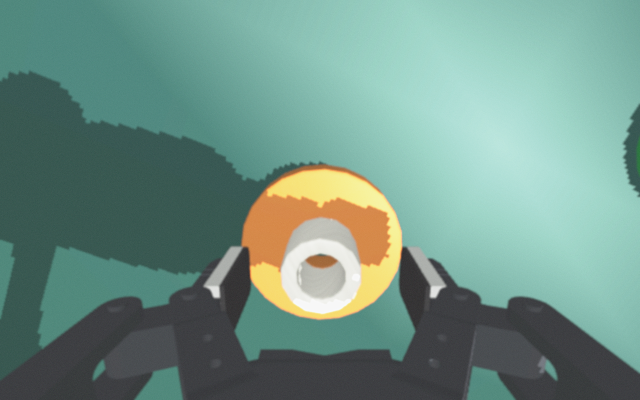

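The pads are correctly above the disc and straddle the hub, with tips at about 0.037. Closing will swing them about 5 mm forward, so I descend 10 mm more and grip.

Request:
{"api": "jog_arm", "payload": {"targets": [[0.065, [0, 0, -0.005], 0], [0.065, [0, 0, -0.005], 0], [0.03, [0, 0, 0], 0], [0.03, [0, 0, 0], 0], [0.03, [0, 0, 0], 0], [0.03, [0, 0, 0], 0], [0.03, [0, 0, 0], 0]], "force": 50}}

```text
clock: 6.88
position: [0.4841, 0.3047, 0.0027]
ee_rot: [0.15, -0.15, 0.691, -0.691]
contact_force: [-1.4, 0.9, 2.8]
width: 0.0329
```

```bash
python3 w.py w5 .046 .484 .306
```

```text
[0.4841 0.3047 0.0027] 6.875
5393 0.4908972382545471 0.3062543272972107 0.030371306464076042 0.04575973121728934
```

View pics/w5.png

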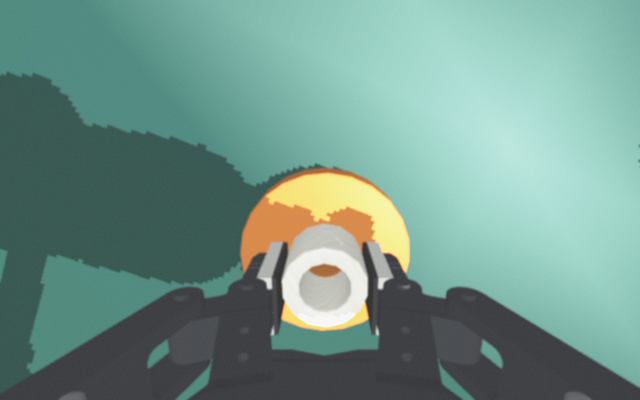

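The hub is gripped: width 32.9 mm, pads on the hub and clear of the disc. I lift and carry it towards red.

Request:
{"api": "jog_arm", "payload": {"targets": [[0.03, [0, 0, 0.01], 0], [0.03, [0, 0, 0.025], 0], [0.03, [0, 0, 0.04], 0], [0.03, [0, -0.01, 0.035], 0], [0.03, [-0.003, -0.03, 0], 0], [0.03, [-0.003, -0.04, 0], 0], [0.03, [-0.003, -0.04, 0], 0], [0.03, [-0.003, -0.04, 0], 0], [0.03, [-0.003, -0.04, 0], 0], [0.03, [-0.003, -0.04, 0], 0]]}}

```text
clock: 8.18
position: [0.4656, 0.0632, 0.1126]
ee_rot: [-0.15, 0.15, -0.691, 0.691]
contact_force: [0.3, -0.6, -1.7]
width: 0.033
```

Request:
{"api": "jog_arm", "payload": {"targets": [[0.03, [-0.003, -0.04, 0], 0], [0.03, [-0.003, -0.04, 0], 0], [0.03, [-0.003, -0.035, 0], 0], [0.03, [-0.003, -0.025, 0], 0], [0.03, [0, -0.015, 0], 0], [0.03, [0, 0, 0], 0]]}}

```text
clock: 8.93
position: [0.4542, -0.091, 0.1125]
ee_rot: [-0.149, 0.149, -0.691, 0.691]
contact_force: [0.6, 0.2, -1.2]
width: 0.0331
```

```bash
cat > chk.py <<'E'
from h import *
import sys
# args: tag, seat x y : look at the spot from wrist & scene; fit wheel hub top & disc & spindle by height bands
tag=sys.argv[1]; c=[float(sys.argv[2]),float(sys.argv[3])]; bands=[tuple(map(float,b.split(","))) for b in sys.argv[4:]]
s=manip.get_state(); print("tcp",np.round(s["position"],4),"w",round(float(s["width"]),4),"t",s["clock"],"F",np.round(s["contact_force"],1))
for n in ("wrist","scene"):
    m=camera_model(n); p,d=get_image(n); P=cloud(n,d,m)
    if n=="wrist": cv2.imwrite(f"pics/{tag}w.png",p[:,:,::-1])
    else:
        u=cv2.projectPoints(np.zeros((1,3)),np.zeros(3),np.zeros(3),m["mtx"],np.array(m["distortion"]))[0]
        T=np.linalg.inv(m["world_from_camera"]); q=T[:3,:3]@np.array([c[0],c[1],.06])+T[:3,3]; uv=cv2.projectPoints(np.array([[q[0],-q[1],-q[2]]]),np.zeros(3),np.zeros(3),m["mtx"],np.array(m["distortion"]))[0][0,0].astype(int)
        x0=max(0,min(640-160,uv[0]-80)); y0=max(0,min(400-120,uv[1]-60))
        cv2.imwrite(f"pics/{tag}s.png",cv2.resize(p[y0:y0+120,x0:x0+160,::-1],None,fx=4,fy=4,interpolation=cv2.INTER_CUBIC))
    for a,b in bands:
        q=near(P,c,.06,a,b)
        if len(q)>5:
            (x,y),r=cv2.minEnclosingCircle(q[:,:2].astype(np.float32)); print(n,(a,b),len(q),"circ",np.round([x,y,r],4),"mean",np.round(np.median(q,0),4))
E
python3 chk.py r1 .454 -.0977 .06,.09 .1,.12 .12,.135 .15,.165
```

```text
tcp [ 0.4542 -0.091   0.1125] w 0.0331 t 8.925 F [ 0.6  0.2 -1.2]
wrist (0.1, 0.12) 411 circ [ 0.4729 -0.0824  0.0314] mean [ 0.4856 -0.0854  0.1163]
wrist (0.12, 0.135) 10819 circ [ 0.4549 -0.0924  0.0402] mean [ 0.473  -0.0851  0.1259]
wrist (0.15, 0.165) 5621 circ [ 0.4614 -0.0893  0.0302] mean [ 0.4572 -0.0917  0.1557]
scene (0.06, 0.09) 21 circ [ 0.4553 -0.0983  0.0078] mean [ 0.4571 -0.0988  0.0676]
scene (0.1, 0.12) 85 circ [ 0.4664 -0.0922  0.0377] mean [ 0.4884 -0.0947  0.1148]
scene (0.12, 0.135) 335 circ [ 0.4558 -0.0922  0.0407] mean [ 0.4714 -0.0896  0.1249]
scene (0.15, 0.165) 137 circ [ 0.4546 -0.0913  0.0309] mean [ 0.4573 -0.0877  0.1554]
```

View pics/r1w.png

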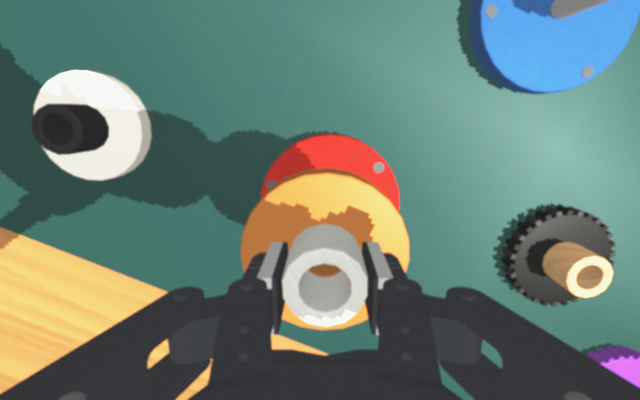

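View pics/r1s.png

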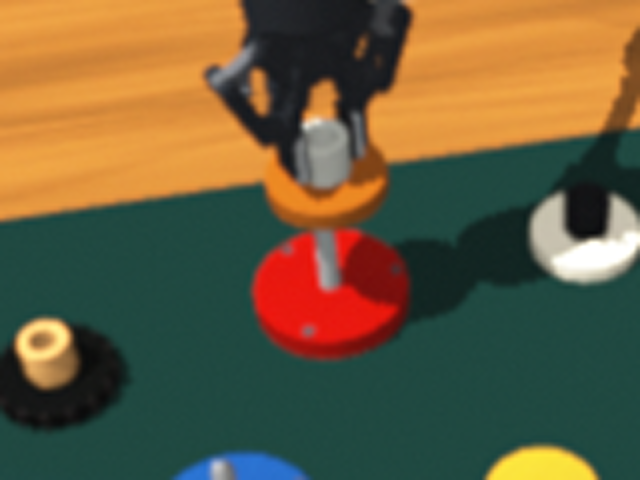

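The disc centre is (0.455, -0.0923), level, held above the spindle at about (0.454, -0.0973). I shift by (-1, -5) mm and lower until just below the tip, then check.

Request:
{"api": "jog_arm", "payload": {"targets": [[0.03, [-0.001, -0.005, 0], 0], [0.03, [0, 0, 0], 0], [0.03, [0, 0, -0.015], 0], [0.03, [0, 0, -0.01], 0], [0.03, [0, 0, -0.01], 0], [0.03, [0, 0, -0.008], 0], [0.03, [0, 0, 0], 0]]}}

```text
clock: 9.9
position: [0.4525, -0.0952, 0.0688]
ee_rot: [0.149, -0.15, 0.691, -0.691]
contact_force: [0.0, -0.2, -1.0]
width: 0.0328
```

```bash
python3 chk.py r2 .454 -.0977 .078,.09 .108,.118
```

```text
tcp [ 0.4525 -0.0952  0.0688] w 0.0328 t 9.9 F [ 0.  -0.2 -1. ]
wrist (0.078, 0.09) 10584 circ [ 0.4532 -0.0965  0.0401] mean [ 0.4715 -0.0892  0.0821]
wrist (0.108, 0.118) 4933 circ [ 0.4596 -0.0937  0.0302] mean [ 0.4555 -0.0959  0.1119]
scene (0.078, 0.09) 305 circ [ 0.4554 -0.0956  0.0406] mean [ 0.4695 -0.0946  0.0816]
scene (0.108, 0.118) 104 circ [ 0.4555 -0.0961  0.0306] mean [ 0.4602 -0.0939  0.1117]
```

View pics/r2w.png

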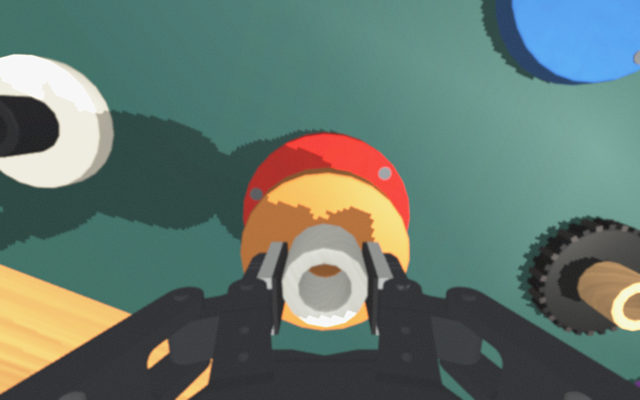

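The wheel underside is at 0.066, below the 0.084 tip, with no contact force, so the spindle is in the bore. I lower it to the base.

Request:
{"api": "jog_arm", "payload": {"targets": [[0.03, [0, 0, -0.01], 0], [0.03, [0, 0, -0.01], 0], [0.03, [0, 0, -0.01], 0], [0.03, [0, 0, -0.008], 0], [0.03, [0, 0, -0.004], 0], [0.03, [0, 0, -0.002], 0], [0.03, [0, 0, 0], 0]]}}

```text
clock: 10.88
position: [0.4531, -0.0955, 0.0255]
ee_rot: [-0.15, 0.15, -0.691, 0.691]
contact_force: [-0.4, -0.6, -2.0]
width: 0.0329
```

Request:
{"api": "jog_arm", "payload": {"targets": [[0.03, [0, 0, -0.002], 0], [0.03, [0, 0, -0.001], 0], [0.03, [0, 0, 0], 0]]}}

```text
clock: 11.25
position: [0.4532, -0.0955, 0.0227]
ee_rot: [-0.15, 0.15, -0.691, 0.691]
contact_force: [0.6, 0.2, -0.1]
width: 0.0327
```

```bash
python3 chk.py r3 .454 -.0977 .03,.04 .062,.072
```

```text
tcp [ 0.4532 -0.0955  0.0227] w 0.0327 t 11.25 F [ 0.6  0.2 -0.1]
wrist (0.03, 0.04) 10074 circ [ 0.4539 -0.0967  0.0401] mean [ 0.4732 -0.0877  0.036 ]
wrist (0.062, 0.072) 4889 circ [ 0.46   -0.0939  0.0304] mean [ 0.4577 -0.0943  0.0659]
scene (0.03, 0.04) 286 circ [ 0.4549 -0.0958  0.0403] mean [ 0.4708 -0.0936  0.0351]
scene (0.062, 0.072) 98 circ [ 0.4549 -0.0973  0.0304] mean [ 0.4589 -0.0936  0.0656]
```

View pics/r3s.png

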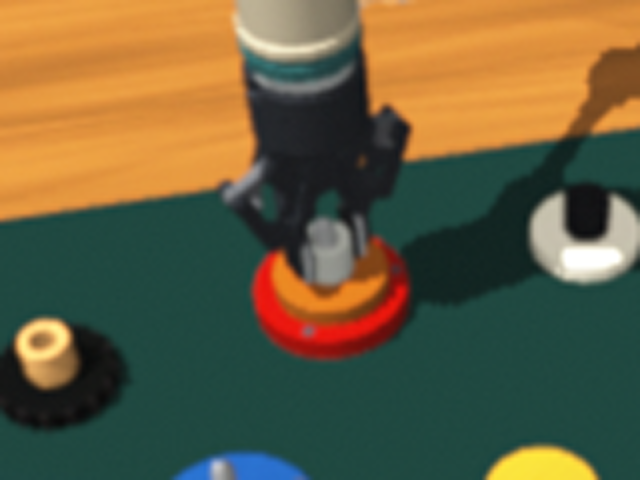

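The wheel is fully down: disc top 0.036, hub top 0.066. I release, rise and head for the brush.

Request:
{"api": "jog_arm", "payload": {"targets": [[0.065, [0, 0, 0], 0], [0.065, [0, 0, 0], 0], [0.065, [0, 0, 0], 0], [0.065, [0, 0, 0.02], 0], [0.065, [0, 0, 0.035], 0], [0.065, [0, 0, 0.03], 0], [0.065, [0.009, -0.048, 0], 0], [0.065, [0.009, -0.048, 0], 0], [0.065, [0.009, -0.048, 0], 0], [0.065, [0.009, -0.048, 0], 0]]}}

```text
clock: 12.6
position: [0.4892, -0.289, 0.1074]
ee_rot: [-0.15, 0.15, -0.691, 0.691]
contact_force: [1.0, 0.3, 0.6]
width: 0.0645
```

```bash
python3 chk.py b1 .489 -.288 .01,.022 .04,.05
```

```text
tcp [ 0.4892 -0.289   0.1074] w 0.0645 t 12.6 F [1.  0.3 0.6]
wrist (0.01, 0.022) 6880 circ [ 0.4879 -0.2911  0.0428] mean [ 0.4944 -0.2874  0.016 ]
wrist (0.04, 0.05) 1283 circ [ 0.4882 -0.291   0.017 ] mean [ 0.4891 -0.2906  0.0458]
scene (0.01, 0.022) 432 circ [ 0.4895 -0.291   0.0436] mean [ 0.5011 -0.2857  0.015 ]
scene (0.04, 0.05) 82 circ [ 0.4888 -0.2889  0.0193] mean [ 0.4904 -0.2885  0.0443]
```

View pics/b1w.png

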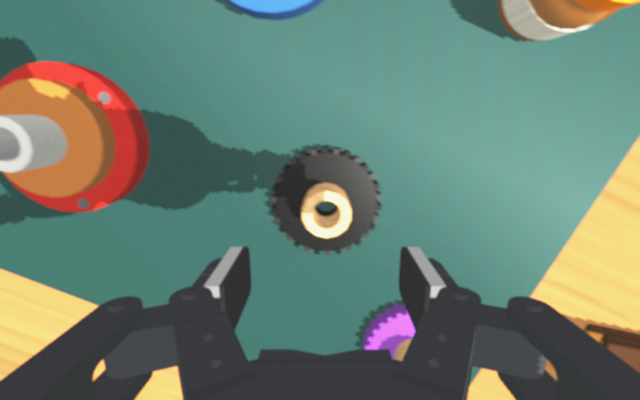

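View pics/b1s.png

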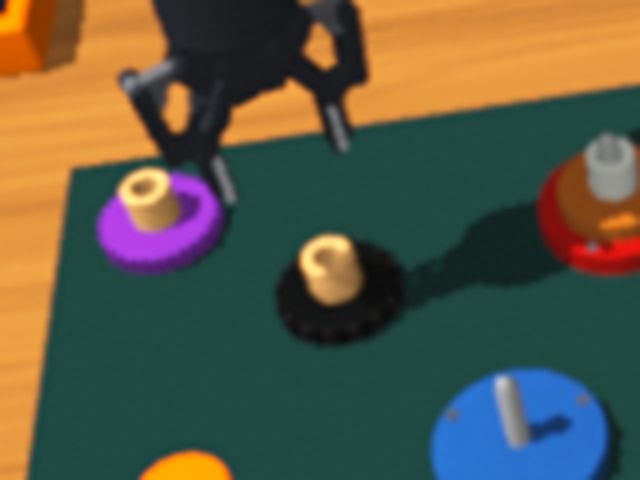

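The brush, with black tufts and a wooden hub, is centred at (326,210) in the wrist view, with the purple one clear of it at the bottom. It measures (0.4885, -0.290). I descend and grip.

Request:
{"api": "jog_arm", "payload": {"targets": [[0.065, [-0.0007, -0.001, -0.03], 0], [0.065, [0, 0, -0.035], 0], [0.065, [0, 0, -0.025], 0], [0.065, [0, 0, -0.014], 0], [0.065, [0, 0, 0], 0], [0.03, [0, 0, 0], 0], [0.03, [0, 0, 0], 0], [0.03, [0, 0, 0], 0], [0.03, [0, 0, 0], 0]]}}

```text
clock: 13.82
position: [0.4892, -0.289, 0.0049]
ee_rot: [-0.15, 0.149, -0.69, 0.692]
contact_force: [0.4, 1.0, 6.3]
width: 0.0332
```

```bash
python3 chk.py b2 .489 -.288 .01,.022 .04,.05
```

```text
tcp [ 0.4892 -0.289   0.0049] w 0.0332 t 13.825 F [0.4 1.  6.3]
wrist (0.01, 0.022) 11443 circ [ 0.4878 -0.291   0.043 ] mean [ 0.5069 -0.2836  0.016 ]
wrist (0.04, 0.05) 4972 circ [ 0.4959 -0.2873  0.0303] mean [ 0.4911 -0.2903  0.0457]
scene (0.01, 0.022) 347 circ [ 0.4894 -0.2907  0.0428] mean [ 0.5053 -0.2845  0.0148]
scene (0.04, 0.05) 114 circ [ 0.4904 -0.2894  0.0299] mean [ 0.4926 -0.2887  0.0447]
```

View pics/b2w.png

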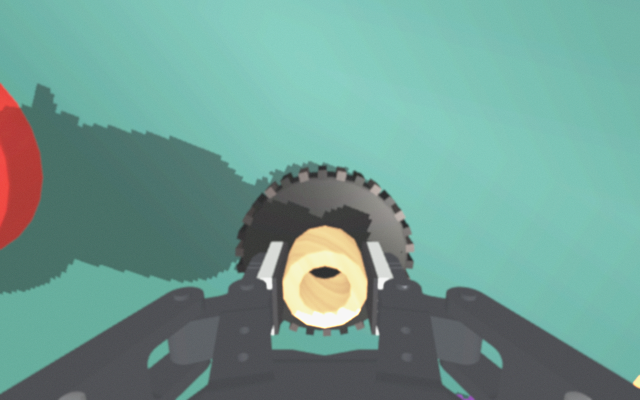

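Gripped, with wheel underside 0 at TCP 0.0049, so on the sander's hub the TCP should read about 0.071. I lift and carry it to red.

Request:
{"api": "jog_arm", "payload": {"targets": [[0.03, [0, 0, 0.01], 0], [0.03, [0, 0, 0.03], 0], [0.03, [0, 0, 0.045], 0], [0.03, [0, 0, 0.04], 0], [0.03, [-0.005, 0.03, 0], 0], [0.03, [-0.007, 0.045, 0], 0], [0.03, [-0.008, 0.045, 0], 0], [0.03, [-0.008, 0.045, 0], 0], [0.03, [-0.006, 0.028, 0], 0], [0.03, [0, 0, 0], 0]]}}

```text
clock: 15.18
position: [0.4531, -0.0935, 0.1287]
ee_rot: [0.15, -0.151, 0.691, -0.691]
contact_force: [0.2, -0.8, -1.5]
width: 0.0332
```

```bash
python3 chk.py r4 .454 -.0977 .06,.068 .07,.09 .13,.145 .16,.175
```

```text
tcp [ 0.4531 -0.0935  0.1287] w 0.0332 t 15.175 F [ 0.2 -0.8 -1.5]
wrist (0.13, 0.145) 11730 circ [ 0.4518 -0.0959  0.0432] mean [ 0.471  -0.0881  0.1397]
wrist (0.16, 0.175) 5882 circ [ 0.4598 -0.092   0.0305] mean [ 0.4554 -0.0949  0.1693]
scene (0.06, 0.068) 71 circ [ 0.4554 -0.0963  0.0169] mean [ 0.4597 -0.0959  0.0649]
scene (0.07, 0.09) 23 circ [ 0.4549 -0.0985  0.0061] mean [ 0.4558 -0.0979  0.0762]
scene (0.13, 0.145) 406 circ [ 0.4539 -0.0973  0.0435] mean [ 0.4709 -0.0963  0.1389]
scene (0.16, 0.175) 161 circ [ 0.4562 -0.0953  0.0308] mean [ 0.4584 -0.0942  0.1678]
```

View pics/r4s.png

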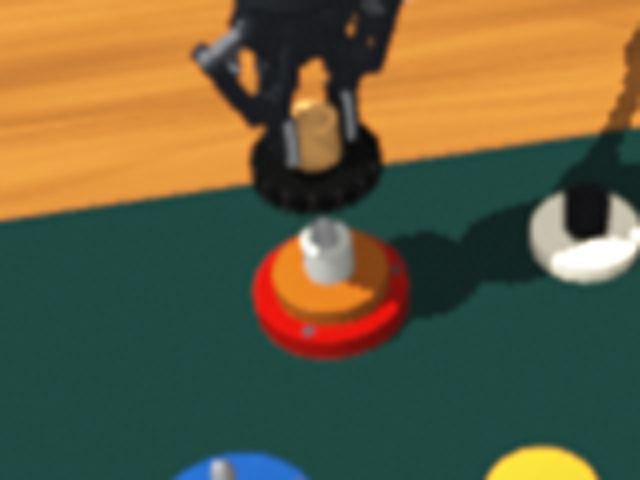

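The sander sits well on the base with the spindle through it. The brush is level and about 1–2 mm off, so I correct slightly and lower it.

Request:
{"api": "jog_arm", "payload": {"targets": [[0.03, [0.001, -0.0015, -0.015], 0], [0.03, [0, 0, -0.015], 0], [0.03, [0, 0, -0.008], 0], [0.03, [0, 0, -0.005], 0], [0.03, [0, 0, -0.005], 0], [0.03, [0, 0, -0.004], 0], [0.03, [0, 0, 0], 0]]}}

```text
clock: 16.15
position: [0.4552, -0.0969, 0.0763]
ee_rot: [0.15, -0.15, 0.691, -0.691]
contact_force: [-0.1, 0.7, -2.0]
width: 0.0332
```

Request:
{"api": "jog_arm", "payload": {"targets": [[0.03, [0, 0, -0.003], 0], [0.03, [0, 0, -0.002], 0], [0.03, [0, 0, -0.001], 0], [0.03, [0, 0, 0], 0]]}}

```text
clock: 16.65
position: [0.4553, -0.0969, 0.0709]
ee_rot: [-0.15, 0.15, -0.691, 0.691]
contact_force: [-1.5, 1.1, 3.3]
width: 0.0331
```

```bash
python3 chk.py r5 .454 -.0977 .03,.04 .075,.09 .105,.119
```

```text
tcp [ 0.4553 -0.0969  0.0709] w 0.0331 t 16.65 F [-1.5  1.1  3.3]
wrist (0.03, 0.04) 657 circ [ 0.4749 -0.084   0.0309] mean [ 0.4865 -0.0784  0.0357]
wrist (0.075, 0.09) 11720 circ [ 0.454  -0.0992  0.0431] mean [ 0.4728 -0.0918  0.082 ]
wrist (0.105, 0.119) 5517 circ [ 0.4624 -0.0953  0.0302] mean [ 0.4575 -0.0983  0.1118]
scene (0.03, 0.04) 246 circ [ 0.4568 -0.0966  0.0394] mean [ 0.4742 -0.0954  0.0351]
scene (0.075, 0.09) 374 circ [ 0.4548 -0.0996  0.0439] mean [ 0.4705 -0.0972  0.081 ]
scene (0.105, 0.119) 130 circ [ 0.4563 -0.0975  0.031 ] mean [ 0.46   -0.0951  0.1108]
```

View pics/r5s.png

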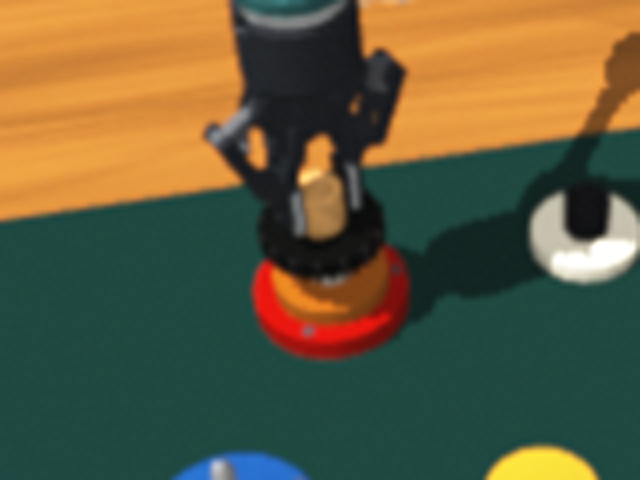

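View pics/r5w.png

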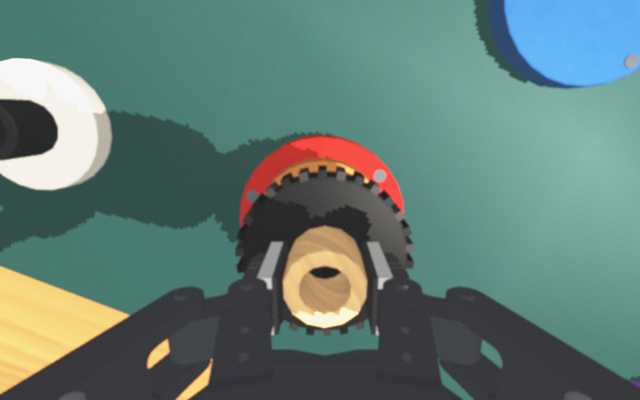

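The brush rests on the sander's hub: disc top 0.082, hub top 0.112, contact force 3 N. I release, rise and go to the fleece.

Request:
{"api": "jog_arm", "payload": {"targets": [[0.065, [0, 0, 0], 0], [0.065, [0, 0, 0], 0], [0.065, [0, 0, 0], 0], [0.065, [0, 0, 0.02], 0], [0.065, [0, 0, 0.035], 0], [0.065, [0.02, 0.03, 0], 0], [0.065, [0.03, 0.046, 0], 0], [0.065, [0.03, 0.046, 0], 0], [0.065, [0.03, 0.046, 0], 0], [0.065, [0.03, 0.046, 0], 0]]}}

```text
clock: 18.0
position: [0.5963, 0.1186, 0.1253]
ee_rot: [-0.15, 0.15, -0.691, 0.691]
contact_force: [0.6, -0.1, 0.7]
width: 0.0651
```

Request:
{"api": "jog_arm", "payload": {"targets": [[0.065, [0.018, 0.028, -0.02], 0], [0.065, [0, 0, 0], 0]]}}

```text
clock: 18.25
position: [0.6132, 0.1471, 0.1032]
ee_rot: [0.15, -0.152, 0.691, -0.691]
contact_force: [-1.3, 0.5, 0.4]
width: 0.0649
```

```bash
python3 chk.py f1 .614 .147 .01,.022 .04,.05
```

```text
tcp [0.6132 0.1471 0.1032] w 0.0649 t 18.25 F [-1.3  0.5  0.4]
wrist (0.01, 0.022) 6369 circ [0.6132 0.1472 0.04  ] mean [0.6204 0.1505 0.016 ]
wrist (0.04, 0.05) 1350 circ [0.6132 0.1469 0.0173] mean [0.6141 0.1475 0.0458]
scene (0.01, 0.022) 434 circ [0.6134 0.1475 0.0407] mean [0.626  0.1383 0.0152]
scene (0.04, 0.05) 91 circ [0.614  0.148  0.0185] mean [0.6147 0.1459 0.0447]
```

View pics/f1w.png

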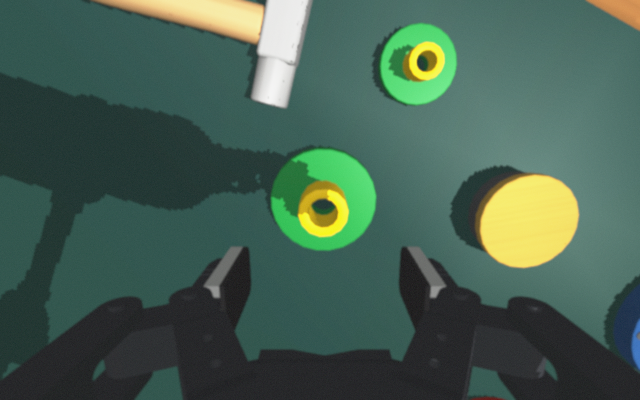

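View pics/f1s.png

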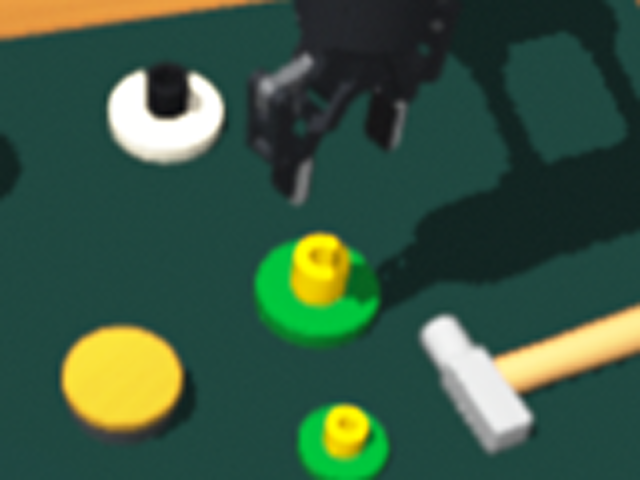

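I am directly above the larger green wheel, at (323,207) in the wrist view with disc radius 40 mm. Its smaller twin at (420,63) and the hammer at (280,70) are clear. I descend and grip.

Request:
{"api": "jog_arm", "payload": {"targets": [[0.065, [0, 0, -0.03], 0], [0.065, [0, 0, -0.035], 0], [0.065, [0, 0, -0.022], 0], [0.065, [0, 0, -0.013], 0], [0.065, [0, 0, 0], 0], [0.03, [0, 0, 0], 0], [0.03, [0, 0, 0], 0], [0.03, [0, 0, 0], 0], [0.03, [0, 0, 0], 0]]}}

```text
clock: 19.48
position: [0.6143, 0.1454, 0.0071]
ee_rot: [-0.151, 0.149, -0.691, 0.691]
contact_force: [-0.7, -0.9, 5.5]
width: 0.032
```

```bash
python3 chk.py f2 .614 .147 .01,.022 .04,.05
```

```text
tcp [0.6143 0.1454 0.0071] w 0.032 t 19.475 F [-0.7 -0.9  5.5]
wrist (0.01, 0.022) 10300 circ [0.6151 0.1442 0.04  ] mean [0.633  0.1514 0.016 ]
wrist (0.04, 0.05) 4753 circ [0.6214 0.147  0.0298] mean [0.617  0.1447 0.0457]
scene (0.01, 0.022) 359 circ [0.6153 0.1449 0.041 ] mean [0.6306 0.1395 0.0153]
scene (0.04, 0.05) 82 circ [0.6162 0.1455 0.0306] mean [0.6234 0.1524 0.0446]
```

View pics/f2w.png

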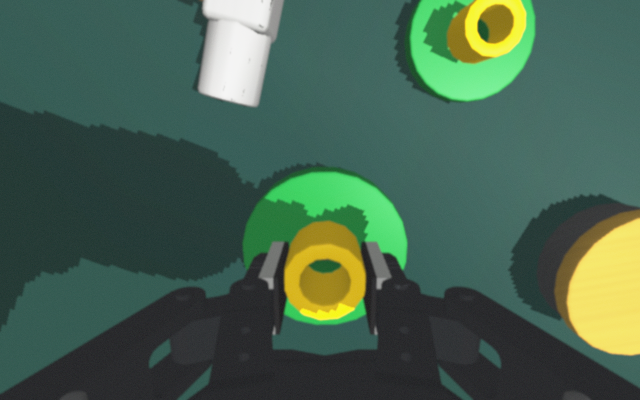

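Gripped: width 32 mm, pads above the disc. I lift to 0.11 and carry it to blue.

Request:
{"api": "jog_arm", "payload": {"targets": [[0.03, [0, 0, 0.01], 0], [0.03, [0, 0, 0.03], 0], [0.03, [0, 0, 0.04], 0], [0.03, [0, 0, 0.03], 0], [0.03, [0.002, -0.025, 0], 0], [0.03, [0.003, -0.04, 0], 0], [0.03, [0.004, -0.045, 0], 0], [0.03, [0.004, -0.045, 0], 0], [0.03, [0.004, -0.045, 0], 0], [0.03, [0.004, -0.045, 0], 0]]}}

```text
clock: 20.82
position: [0.634, -0.1013, 0.1154]
ee_rot: [0.15, -0.15, 0.691, -0.691]
contact_force: [0.9, -1.0, -1.7]
width: 0.0317
```

Request:
{"api": "jog_arm", "payload": {"targets": [[0.03, [0.003, -0.045, 0], 0], [0.03, [0.003, -0.032, 0], 0], [0.03, [0, 0, 0], 0], [0.03, [0, 0, 0], 0]]}}

```text
clock: 21.32
position: [0.6398, -0.1764, 0.1152]
ee_rot: [0.149, -0.15, 0.691, -0.691]
contact_force: [0.1, 1.0, -2.0]
width: 0.0319
```

```bash
python3 chk.py u1 .6418 -.18 .04,.06 .06,.09 .118,.13 .145,.165
```

```text
tcp [ 0.6398 -0.1764  0.1152] w 0.0319 t 21.325 F [ 0.1  1.  -2. ]
wrist (0.118, 0.13) 10311 circ [ 0.6406 -0.1776  0.04  ] mean [ 0.6585 -0.1703  0.124 ]
wrist (0.145, 0.165) 6035 circ [ 0.6469 -0.1749  0.0297] mean [ 0.643  -0.177   0.1538]
scene (0.04, 0.06) 32 circ [ 0.6446 -0.1824  0.0066] mean [ 0.6462 -0.1809  0.0516]
scene (0.118, 0.13) 475 circ [ 0.6415 -0.1774  0.0401] mean [ 0.6574 -0.1728  0.1232]
scene (0.145, 0.165) 232 circ [ 0.6417 -0.1767  0.0305] mean [ 0.6435 -0.1749  0.1529]
```

View pics/u1s.png

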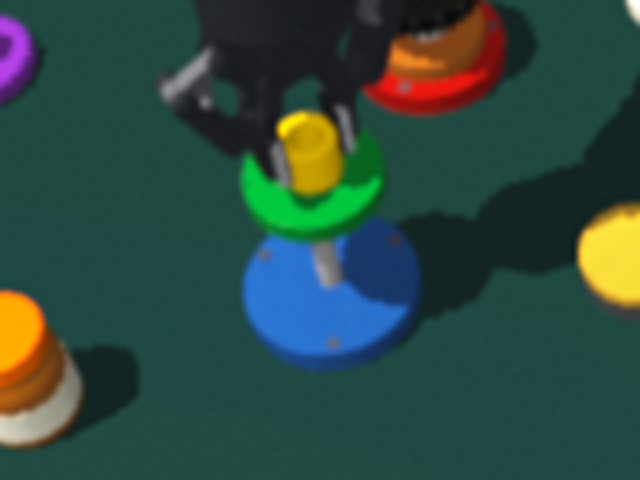

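The fleece disc is at (0.641, -0.1775) and the spindle at about (0.6415, -0.180). I shift by (0.5, -3) mm, lower past the tip and read the force.

Request:
{"api": "jog_arm", "payload": {"targets": [[0.03, [0.0005, -0.003, 0], 0], [0.03, [0, 0, -0.012], 0], [0.03, [0, 0, -0.008], 0], [0.03, [0, 0, -0.006], 0], [0.03, [0, 0, -0.006], 0], [0.03, [0, 0, -0.006], 0], [0.03, [0, 0, 0], 0]]}}

```text
clock: 22.3
position: [0.6404, -0.1799, 0.0768]
ee_rot: [0.149, -0.15, 0.691, -0.691]
contact_force: [-0.3, -0.2, -2.6]
width: 0.0317
```

```bash
python3 chk.py u2 .6418 -.18 .03,.06 .08,.094 .112,.125
```

```text
tcp [ 0.6404 -0.1799  0.0768] w 0.0317 t 22.3 F [-0.3 -0.2 -2.6]
wrist (0.08, 0.094) 10482 circ [ 0.6411 -0.1809  0.0401] mean [ 0.6588 -0.1742  0.0856]
wrist (0.112, 0.125) 4842 circ [ 0.6475 -0.1782  0.0297] mean [ 0.6435 -0.1805  0.1157]
scene (0.08, 0.094) 453 circ [ 0.6427 -0.1808  0.0399] mean [ 0.6578 -0.1771  0.0851]
scene (0.112, 0.125) 145 circ [ 0.6429 -0.1803  0.0304] mean [ 0.6432 -0.1787  0.1156]
```

View pics/u2s.png

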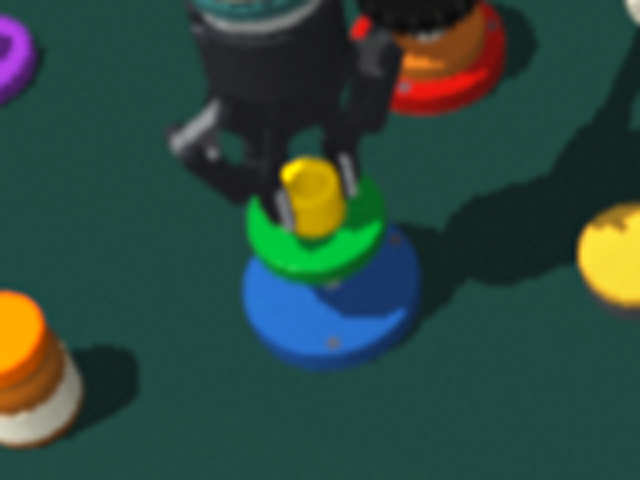

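The underside is at 0.0697, the spindle is in the bore with no contact force, and the centring is good. I lower it to the base.

Request:
{"api": "jog_arm", "payload": {"targets": [[0.03, [0, 0, -0.012], 0], [0.03, [0, 0, -0.012], 0], [0.03, [0, 0, -0.01], 0], [0.03, [0, 0, -0.008], 0], [0.03, [0, 0, -0.004], 0], [0.03, [0, 0, -0.002], 0], [0.03, [0, 0, -0.001], 0], [0.03, [0, 0, 0], 0]]}}

```text
clock: 23.4
position: [0.641, -0.18, 0.0287]
ee_rot: [-0.15, 0.15, -0.691, 0.691]
contact_force: [0.5, 0.9, -1.7]
width: 0.0319
```

```bash
python3 chk.py u3 .6418 -.18 .03,.044 .06,.072
```

```text
tcp [ 0.641  -0.18    0.0287] w 0.0319 t 23.4 F [ 0.5  0.9 -1.7]
wrist (0.03, 0.044) 10015 circ [ 0.6417 -0.1815  0.0401] mean [ 0.6603 -0.1726  0.0376]
wrist (0.06, 0.072) 5125 circ [ 0.648  -0.1785  0.0297] mean [ 0.6456 -0.179   0.0673]
scene (0.03, 0.044) 432 circ [ 0.6433 -0.1809  0.0399] mean [ 0.6588 -0.1763  0.0365]
scene (0.06, 0.072) 142 circ [ 0.6425 -0.1807  0.0303] mean [ 0.6463 -0.1785  0.0663]
```

View pics/u3s.png

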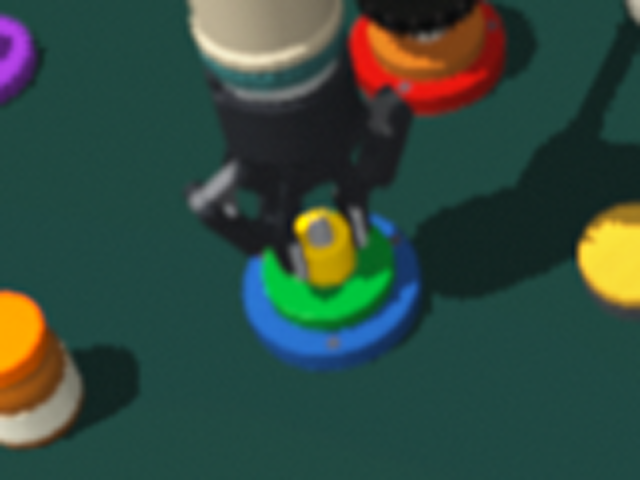

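It is still 1.5 mm up, so I lower it the rest, release, rise and go to the felt.

Request:
{"api": "jog_arm", "payload": {"targets": [[0.03, [0, 0, -0.001], 0], [0.03, [0, 0, -0.001], 0], [0.03, [0, 0, 0], 0]]}}

```text
clock: 23.88
position: [0.6409, -0.1801, 0.0271]
ee_rot: [-0.15, 0.15, -0.691, 0.691]
contact_force: [-1.3, 0.7, 3.1]
width: 0.0318
```

```bash
python3 chk.py u4 .6418 -.18 .03,.044 .06,.072
```

```text
tcp [ 0.6409 -0.1801  0.0271] w 0.0318 t 23.875 F [-1.3  0.7  3.1]
wrist (0.03, 0.044) 10065 circ [ 0.6415 -0.1812  0.0402] mean [ 0.66   -0.1727  0.036 ]
wrist (0.06, 0.072) 5003 circ [ 0.6478 -0.1785  0.0297] mean [ 0.6456 -0.1789  0.0659]
scene (0.03, 0.044) 414 circ [ 0.6412 -0.1804  0.0409] mean [ 0.6583 -0.1765  0.0351]
scene (0.06, 0.072) 146 circ [ 0.6424 -0.1804  0.0304] mean [ 0.6473 -0.1789  0.0649]
```

Request:
{"api": "jog_arm", "payload": {"targets": [[0.065, [0, 0, 0], 0], [0.065, [0, 0, 0], 0], [0.065, [0, 0, 0], 0], [0.065, [0, 0, 0.02], 0], [0.065, [0, 0, 0.04], 0], [0.065, [0, 0, 0.04], 0], [0.065, [-0.026, 0.034, 0], 0], [0.065, [-0.026, 0.034, 0], 0], [0.065, [-0.026, 0.034, 0], 0], [0.065, [-0.026, 0.034, 0], 0]]}}

```text
clock: 25.22
position: [0.536, -0.043, 0.1264]
ee_rot: [-0.15, 0.149, -0.691, 0.691]
contact_force: [0.6, 0.2, 1.2]
width: 0.0648
```

Request:
{"api": "jog_arm", "payload": {"targets": [[0.065, [-0.026, 0.034, 0], 0], [0.065, [-0.026, 0.034, 0], 0], [0.065, [-0.026, 0.034, 0], 0], [0.065, [-0.025, 0.034, -0.02], 0], [0.065, [0, 0, 0], 0]]}}

```text
clock: 25.85
position: [0.4302, 0.0936, 0.1053]
ee_rot: [0.149, -0.152, 0.691, -0.69]
contact_force: [0.1, -0.3, 0.6]
width: 0.0647
```

```bash
python3 chk.py t1 .434 .0915 .01,.022 .04,.05
```

```text
tcp [0.4302 0.0936 0.1053] w 0.0647 t 25.85 F [ 0.1 -0.3  0.6]
wrist (0.01, 0.022) 6299 circ [0.4322 0.0903 0.0399] mean [0.4391 0.094  0.016 ]
wrist (0.04, 0.05) 1313 circ [0.4325 0.0901 0.0172] mean [0.4331 0.0906 0.0458]
scene (0.01, 0.022) 321 circ [0.4335 0.091  0.0406] mean [0.4458 0.0835 0.0153]
scene (0.04, 0.05) 73 circ [0.4322 0.0912 0.0175] mean [0.4355 0.0897 0.044 ]
```

View pics/t1w.png

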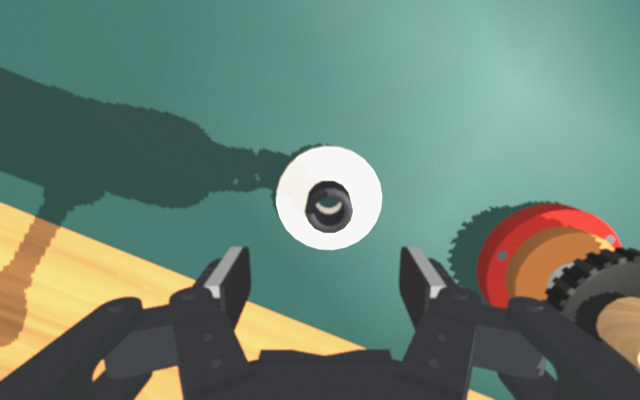

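The fleece is down, with disc top 0.036. The white felt wheel with its black hub, at (328,205), measures (0.4325, 0.0905). I shift by (2, -3) mm, descend and grip.

Request:
{"api": "jog_arm", "payload": {"targets": [[0.065, [0.002, -0.003, -0.03], 0], [0.065, [0, 0, -0.035], 0], [0.065, [0, 0, -0.023], 0], [0.065, [0, 0, -0.013], 0], [0.065, [0, 0, 0], 0], [0.03, [0, 0, 0], 0], [0.03, [0, 0, 0], 0], [0.03, [0, 0, 0], 0], [0.03, [0, 0, 0], 0]]}}

```text
clock: 27.08
position: [0.4368, 0.0892, 0.0067]
ee_rot: [-0.151, 0.149, -0.691, 0.691]
contact_force: [-0.5, -0.1, 7.0]
width: 0.0328
```

```bash
python3 chk.py t2 .434 .0915 .01,.022 .04,.05
```

```text
tcp [0.4368 0.0892 0.0067] w 0.0328 t 27.075 F [-0.5 -0.1  7. ]
wrist (0.01, 0.022) 9453 circ [0.4338 0.0863 0.0401] mean [0.4531 0.094  0.016 ]
wrist (0.04, 0.05) 4818 circ [0.4437 0.0909 0.0303] mean [0.4374 0.087  0.0457]
scene (0.01, 0.022) 279 circ [0.4352 0.0856 0.04  ] mean [0.45   0.0833 0.0151]
scene (0.04, 0.05) 73 circ [0.4409 0.0876 0.0295] mean [0.4444 0.0918 0.0451]
```

View pics/t2w.png

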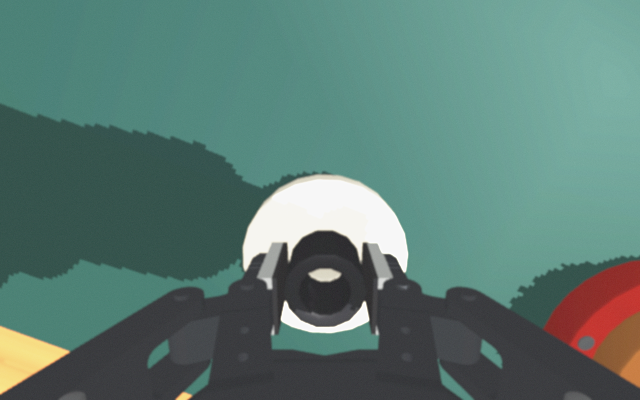

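Gripped. The wheel centre is about (-2.5, -3) mm from the TCP, and the underside is 6.7 mm below TCP height. I lift to 0.13 and carry it to blue.

Request:
{"api": "jog_arm", "payload": {"targets": [[0.03, [0, 0, 0.01], 0], [0.03, [0, 0, 0.03], 0], [0.03, [0, 0, 0.05], 0], [0.03, [0, 0, 0.04], 0], [0.03, [0.014, -0.018, 0], 0], [0.03, [0.023, -0.03, 0], 0], [0.03, [0.026, -0.034, 0], 0], [0.03, [0.026, -0.034, 0], 0], [0.03, [0.026, -0.034, 0], 0], [0.03, [0.026, -0.034, 0], 0]]}}

```text
clock: 28.42
position: [0.5773, -0.096, 0.1359]
ee_rot: [-0.15, 0.15, -0.691, 0.691]
contact_force: [0.3, 0.8, -1.0]
width: 0.0329
```

Request:
{"api": "jog_arm", "payload": {"targets": [[0.03, [0.026, -0.032, 0], 0], [0.03, [0.024, -0.03, 0], 0], [0.03, [0.016, -0.018, 0], 0], [0.03, [0, 0, 0], 0], [0.03, [0, 0, 0], 0]]}}

```text
clock: 29.05
position: [0.6417, -0.174, 0.1354]
ee_rot: [0.149, -0.15, 0.692, -0.691]
contact_force: [0.3, -0.3, -1.5]
width: 0.0324
```

```bash
python3 chk.py u5 .6418 -.18 .03,.04 .06,.068 .07,.09 .138,.152 .168,.18
```

```text
tcp [ 0.6417 -0.174   0.1354] w 0.0324 t 29.05 F [ 0.3 -0.3 -1.5]
wrist (0.03, 0.04) 1929 circ [ 0.6508 -0.1781  0.0385] mean [ 0.6679 -0.1719  0.036 ]
wrist (0.138, 0.152) 9587 circ [ 0.6387 -0.1769  0.0402] mean [ 0.6579 -0.1694  0.1446]
wrist (0.168, 0.18) 5106 circ [ 0.6489 -0.1724  0.0302] mean [ 0.6427 -0.1764  0.1743]
scene (0.03, 0.04) 512 circ [ 0.643  -0.181   0.0406] mean [ 0.6543 -0.1796  0.0351]
scene (0.06, 0.068) 96 circ [ 0.6414 -0.1817  0.0174] mean [ 0.6467 -0.181   0.0644]
scene (0.07, 0.09) 25 circ [ 0.642  -0.1813  0.0071] mean [ 0.6442 -0.1804  0.0765]
scene (0.138, 0.152) 479 circ [ 0.6408 -0.1763  0.0399] mean [ 0.6565 -0.1725  0.1438]
scene (0.168, 0.18) 179 circ [ 0.6424 -0.1747  0.0309] mean [ 0.6432 -0.1739  0.1735]
```

View pics/u5s.png

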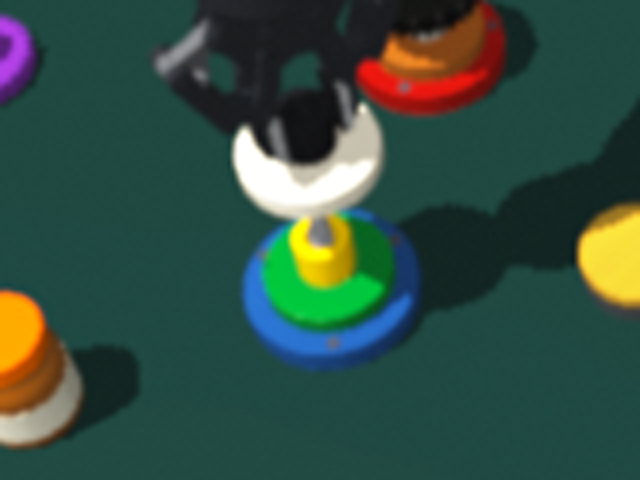

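The fleece is seated and its spindle visible. The felt is at about (0.6397, -0.1766). I shift by (+2, -4) mm and lower to just past the tip.

Request:
{"api": "jog_arm", "payload": {"targets": [[0.03, [0.002, -0.004, -0.012], 0], [0.03, [0, 0, -0.015], 0], [0.03, [0, 0, -0.01], 0], [0.03, [0, 0, -0.006], 0], [0.03, [0, 0, -0.005], 0], [0.03, [0, 0, -0.005], 0], [0.03, [0, 0, -0.003], 0], [0.03, [0, 0, 0], 0]]}}

```text
clock: 30.15
position: [0.6448, -0.1789, 0.0793]
ee_rot: [0.15, -0.15, 0.691, -0.691]
contact_force: [-0.2, 0.4, -0.6]
width: 0.0324
```

```bash
python3 chk.py u6 .6418 -.18 .08,.1 .11,.125
```

```text
tcp [ 0.6448 -0.1789  0.0793] w 0.0324 t 30.15 F [-0.2  0.4 -0.6]
wrist (0.08, 0.1) 10126 circ [ 0.6417 -0.1817  0.0403] mean [ 0.6603 -0.175   0.0885]
wrist (0.11, 0.125) 5594 circ [ 0.652  -0.1772  0.0301] mean [ 0.6461 -0.1812  0.1182]
scene (0.08, 0.1) 481 circ [ 0.6426 -0.1821  0.0405] mean [ 0.6597 -0.178   0.0878]
scene (0.11, 0.125) 176 circ [ 0.6469 -0.1794  0.031 ] mean [ 0.6467 -0.1783  0.1172]
```

View pics/u6s.png

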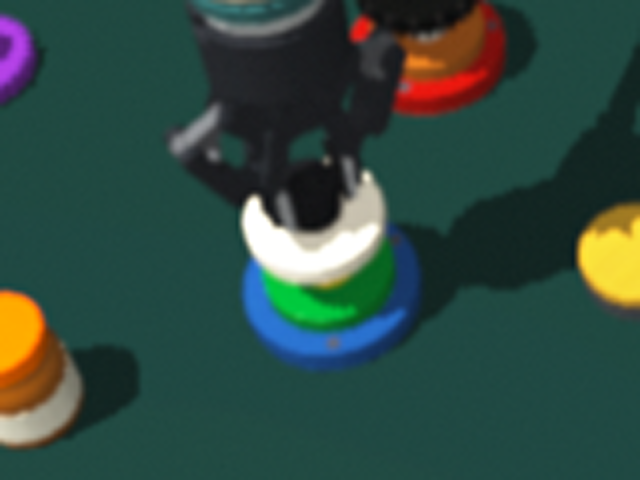

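The felt is centred at (0.642, -0.182), with its underside at 0.0725 and the spindle in the bore. About 6.5 mm remain.

Request:
{"api": "jog_arm", "payload": {"targets": [[0.03, [0, 0, -0.003], 0], [0.03, [0, 0, -0.002], 0], [0.03, [0, 0, -0.001], 0], [0.03, [0, 0, -0.001], 0], [0.03, [0, 0, 0], 0]]}}

```text
clock: 30.88
position: [0.6448, -0.179, 0.0728]
ee_rot: [-0.15, 0.15, -0.691, 0.691]
contact_force: [-1.2, 0.9, 0.7]
width: 0.0325
```

```bash
python3 chk.py u7 .6418 -.18 .07,.1 .10,.125
```

```text
tcp [ 0.6448 -0.179   0.0728] w 0.0325 t 30.875 F [-1.2  0.9  0.7]
wrist (0.07, 0.1) 11219 circ [ 0.6419 -0.1818  0.0401] mean [ 0.6592 -0.1759  0.0821]
wrist (0.1, 0.125) 6932 circ [ 0.6517 -0.1772  0.0303] mean [ 0.6469 -0.1812  0.1117]
scene (0.07, 0.1) 555 circ [ 0.6431 -0.1808  0.0406] mean [ 0.6591 -0.1785  0.0812]
scene (0.1, 0.125) 234 circ [ 0.6461 -0.1798  0.0308] mean [ 0.6474 -0.1784  0.1102]
```

It is down: disc top 0.082, the same as the red stack. I release, rise and move clear for a final look.

Request:
{"api": "jog_arm", "payload": {"targets": [[0.065, [0, 0, 0], 0], [0.065, [0, 0, 0], 0], [0.065, [0, 0, 0], 0], [0.065, [0, 0, 0.02], 0], [0.065, [0, 0, 0.04], 0], [0.065, [0, 0, 0.04], 0], [0.065, [-0.035, 0.03, 0.01], 0], [0.065, [-0.035, 0.035, 0.01], 0], [0.065, [-0.035, 0.035, 0], 0], [0.065, [-0.03, 0.04, 0], 0]]}}

```text
clock: 32.22
position: [0.5086, -0.0381, 0.1927]
ee_rot: [-0.15, 0.149, -0.691, 0.691]
contact_force: [0.1, -0.0, 0.2]
width: 0.0651
```

Request:
{"api": "jog_arm", "payload": {"targets": [[0.065, [-0.03, 0.04, 0], 0], [0.065, [-0.03, 0.04, 0], 0], [0.065, [-0.03, 0.04, 0], 0], [0.065, [0, 0, 0], 0], [0.065, [0, 0, 0], 0], [0.065, [0, 0, 0], 0]]}}

```text
clock: 32.98
position: [0.4208, 0.0803, 0.1925]
ee_rot: [-0.15, 0.149, -0.691, 0.691]
contact_force: [0.4, 0.1, 0.6]
width: 0.0654
```

Run:
```python
from h import *
for n in ("scene","top"):
    p,d=get_image(n); P=cloud(n,d); cv2.imwrite(f"pics/fin_{n}.png",p[:,:,::-1])
    for nm,c in (("red",(.454,-.0977)),("blue",(.6415,-.1805))):
        for a,b in ((.019,.028),(.03,.041),(.076,.09),(.105,.12)):
            q=near(P,c,.06,a,b)
            if len(q)>5:
                (x,y),r=cv2.minEnclosingCircle(q[:,:2].astype(np.float32)); print(n,nm,(a,b),len(q),np.round([x,y,r],4),np.round(np.median(q[:,2]),4))
    P0=cloud(n,np.load(n+"0.npy"))
    for nm,c in (("tin",(.665,.004)),("jar",(.6845,-.3638)),("hammer",(.69,.3))):
        R=.16 if nm=="hammer" else .05
        for PP in (P0,P):
            q=near(PP,c,R,.008,.1); 
            if nm=="hammer": q=q[(q[:,0]>.62)&(q[:,1]>.18)]
            print(n,nm,len(q),np.round(np.mean(q,0),4))
s=manip.get_state(); print(s["position"],s["clock"],s["contact_force"])
```

```text
scene red (0.019, 0.028) 207 [ 0.4544 -0.0977  0.0534] 0.0203
scene red (0.03, 0.041) 247 [ 0.4567 -0.0966  0.0395] 0.0349
scene red (0.076, 0.09) 436 [ 0.4542 -0.0996  0.0444] 0.0811
scene red (0.105, 0.12) 87 [ 0.4549 -0.0978  0.0178] 0.1102
scene blue (0.019, 0.028) 259 [ 0.6419 -0.1814  0.0537] 0.0204
scene blue (0.03, 0.041) 287 [ 0.6438 -0.1812  0.0397] 0.0349
scene blue (0.076, 0.09) 574 [ 0.6422 -0.1816  0.0404] 0.0812
scene blue (0.105, 0.12) 124 [ 0.6421 -0.1819  0.0171] 0.1104
scene tin 633 [0.6687 0.0045 0.0258]
scene tin 633 [0.6687 0.0045 0.0259]
scene jar 901 [ 0.6937 -0.3591  0.0585]
scene jar 899 [ 0.6937 -0.3591  0.0587]
scene hammer 1134 [0.6984 0.3033 0.0217]
scene hammer 1133 [0.6989 0.3039 0.0217]
top red (0.019, 0.028) 244 [ 0.4533 -0.0972  0.0538] 0.0212
top red (0.03, 0.041) 18 [ 0.441  -0.0826  0.0298] 0.0354
top red (0.076, 0.09) 610 [ 0.4556 -0.0984  0.0427] 0.082
top red (0.105, 0.12) 85 [ 0.4555 -0.0982  0.0167] 0.1122
top blue (0.019, 0.028) 246 [ 0.6416 -0.1781  0.0542] 0.0219
top blue (0.03, 0.041) 67 [ 0.6377 -0.1761  0.0372] 0.0351
top blue (0.076, 0.09) 522 [ 0.6431 -0.1792  0.0404] 0.0824
top blue (0.105, 0.12) 88 [ 0.6437 -0.1785  0.0172] 0.111
top tin 513 [0.6646 0.0055 0.0279]
top tin 511 [0.6646 0.0056 0.0281]
top jar 494 [ 0.6791 -0.3577  0.0657]
top jar 499 [ 0.679  -0.3575  0.0655]
top hammer 1105 [0.696  0.3103 0.0225]
top hammer 1075 [0.6948 0.3114 0.0225]
[0.42058465 0.08028868 0.19231568] 33.075 [-0.11810758  0.02531245 -0.49727903]
```

View pics/fin_scene.png

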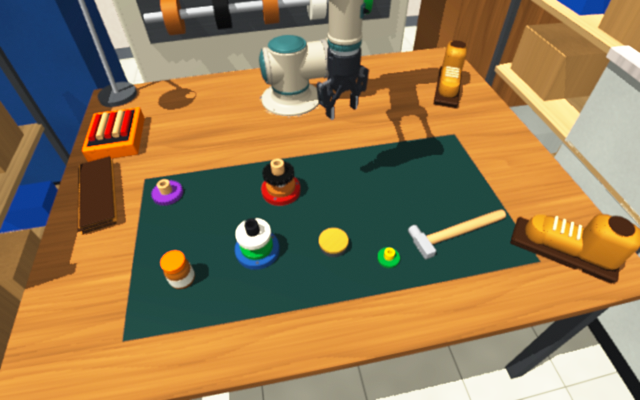

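View pics/fin_top.png

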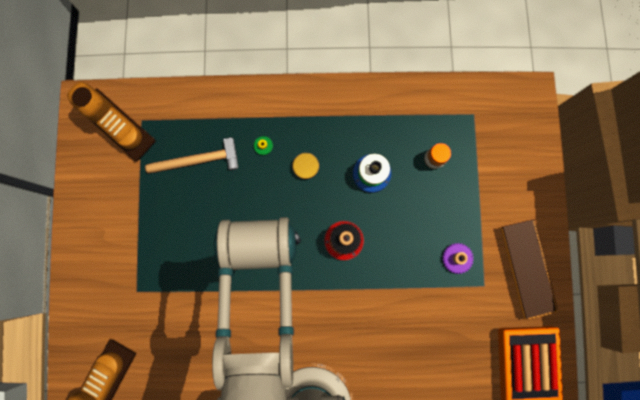

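Both stacks are correct: red at (280,180) and blue at (256,240) in the scene view. They are within about 2 mm of their spindles and at the right heights, the bystanders have not moved, and the arm is clear. I hand it in.

```bash
python3 -c "
from rig import *
print(sign_off())"
```

```text
the job is handed in; nothing more can be done
None
```

The job is handed in at about 33 s. The brown sanding wheel and the black brush are on the red spindle. The larger green fleece wheel and the white felt wheel are on the blue one. Each wheel was gripped by its hub and lowered until it rested.

**Last checks (scene and top cameras):**
- **Centring:** every wheel measured within about 2–3 mm of its spindle axis.
- **Height:** disc tops were at about 0.035 m and 0.082 m, and upper hub tops at about 0.111 m. All match fully seated wheels.
- **Surroundings:** tin, jar and hammer measured unmoved within about 1.5 mm. The purple brush and the small green wheel were left alone, and the arm was clear.

**What disagreed:**
- **Tool height:** the reported TCP height did not match the cameras, with the real fingertips about 37 mm higher than the tool data implies. The first close on the sander therefore shut on air above the hub without touching it. After that I took heights from the cameras.
- **Felt wheel:** it shifted about 4 mm when gripped. I corrected for that before lowering it.

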